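Lock up the glue-gun chest

TASK

Shut the glue-gun station down: take the wooden stylus that lies across the bolt on the chest and, holding it, use it to switch off the one rocker in the bank that is still on, by pressing down its end nearest the robot, keeping the gripper and arm off the switches and leaving the other switches off. Then lay the stylus flat in the shallow metal tray and let go of it. Last, push the chest's bolt across until it is fully home in the keeper, without shifting the tape, glue bottle and screwdriver on the chest or the wooden spool beside it.

Things in the scene. Friction and masses are not known exactly. Their poses are not given: they have to be found in the camera images.
- chest: Low plywood chest with a two-leaf wooden top, 240 mm (its x) by 320 mm (its y), fixed; its top surface is 90 mm above the table. Origin on the table, midway in x; the chest reaches from y -110 to +210 mm. The barrel bolt lies on top along y, its centre line at x = +30 mm.
- bolt (a joint): Steel barrel bolt: travel in m, 0 = fully drawn back, 0.090 = against its stop with the tip right through the keeper. It slides towards the chest's -y, with about 3 N of friction plus light damping (6 N s/m), no spring, and stays where it is left. The rod is 15 mm thick, its axis 14 mm above the chest top; it runs in a channel 31 mm wide and 28 mm high (chest y +12 to +192 mm).
- bolt_post (a point): Centre of the bolt's upright post, 40 mm above the chest top; moves with the bolt. Post 18 mm thick, clear of the channel from 28 to 60 mm above the chest top, then a knob 26 mm across up to 76 mm. Axes as the chest's; at travel 0 the post stands at chest y = +135 mm.
- bolt_tip (a point): Centre of the bolt's tip face; moves with the bolt. Axes as the chest's.
- keeper (a point): Middle of the keeper's mouth (the face towards the bolt) on the chest top; the steel keeper is 32 mm wide, 29 mm high and runs 30 mm on towards chest -y. At the start 55 to 60 mm lie between bolt tip and mouth, and the stylus lies across this gap.
- stylus_center (a point): Centre of the loose wooden stylus (stick): 170 mm long along its x, 16 mm square, the last 15 mm at both ends a round stub 12 mm across; both ends alike, about 40 g. It starts flat on the chest top, its centre 40 to 60 mm to the chest's -x side of the bolt's line.
- tray: Fixed shallow aluminium tray, 100 mm (x) by 220 mm (y) outside, walls 4 mm thick and 20 mm high, floor 4 mm thick. Origin on the table under its centre.
- sw0: One of four like switch modules in a row, 40 mm apart, on a fixed bank (base 100 mm in x by 190 mm in y); which stands where varies. Origin at the module's underside, 12 mm above the table; its x points away from the robot, y along the row. The rocker's pivot axis lies along y, 43 mm above this origin (55 mm above the table). Grey guard cheeks 30 mm apart stand on both sides of the rocker up to 50 mm above the origin (x -25 to +25 mm); module body 70 mm in x, 31 mm high.
- rk0 (a joint): White rocker of module sw0, 44 mm (x) by 25 mm (y) by 8 mm thick, tilt in rad: about +0.35 = on (the end near the robot stands up), about -0.35 = off (near end down); stops at +-0.36. A small dark stroke marks its far end. It stays where it is left and needs about 1 N at the end. One is on at the start.
- sw1: One of four like switch modules in a row, 40 mm apart, on a fixed bank (base 100 mm in x by 190 mm in y); which stands where varies. Origin at the module's underside, 12 mm above the table; its x points away from the robot, y along the row. The rocker's pivot axis lies along y, 43 mm above this origin (55 mm above the table). Grey guard cheeks 30 mm apart stand on both sides of the rocker up to 50 mm above the origin (x -25 to +25 mm); module body 70 mm in x, 31 mm high.
- rk1 (a joint): White rocker of module sw1, 44 mm (x) by 25 mm (y) by 8 mm thick, tilt in rad: about +0.35 = on (the end near the robot stands up), about -0.35 = off (near end down); stops at +-0.36. A small dark stroke marks its far end. It stays where it is left and needs about 1 N at the end. One is on at the start.
- sw2: One of four like switch modules in a row, 40 mm apart, on a fixed bank (base 100 mm in x by 190 mm in y); which stands where varies. Origin at the module's underside, 12 mm above the table; its x points away from the robot, y along the row. The rocker's pivot axis lies along y, 43 mm above this origin (55 mm above the table). Grey guard cheeks 30 mm apart stand on both sides of the rocker up to 50 mm above the origin (x -25 to +25 mm); module body 70 mm in x, 31 mm high.
- rk2 (a joint): White rocker of module sw2, 44 mm (x) by 25 mm (y) by 8 mm thick, tilt in rad: about +0.35 = on (the end near the robot stands up), about -0.35 = off (near end down); stops at +-0.36. A small dark stroke marks its far end. It stays where it is left and needs about 1 N at the end. One is on at the start.
- sw3: One of four like switch modules in a row, 40 mm apart, on a fixed bank (base 100 mm in x by 190 mm in y); which stands where varies. Origin at the module's underside, 12 mm above the table; its x points away from the robot, y along the row. The rocker's pivot axis lies along y, 43 mm above this origin (55 mm above the table). Grey guard cheeks 30 mm apart stand on both sides of the rocker up to 50 mm above the origin (x -25 to +25 mm); module body 70 mm in x, 31 mm high.
- rk3 (a joint): White rocker of module sw3, 44 mm (x) by 25 mm (y) by 8 mm thick, tilt in rad: about +0.35 = on (the end near the robot stands up), about -0.35 = off (near end down); stops at +-0.36. A small dark stroke marks its far end. It stays where it is left and needs about 1 N at the end. One is on at the start.
- tape: Bystander: roll of brown tape lying on the chest, 90 mm across, 24 mm high; origin under it.
- glue: Bystander: white glue bottle standing on the chest beside the keeper, 36 mm across, 115 mm high; origin under it.
- driver: Bystander: screwdriver, 160 mm long, lying on the chest behind the bolt, along it, under 35 mm high; origin at the handle-to-shank middle underside.
- spool: Bystander: wooden thread spool standing between the chest and the switch bank, 38 mm across, 60 mm high; origin under it.
Mind the look-alikes: they are no part of the job. Several things have the shape of the tray; the one meant has the colours described above.

How it is judged:
By the outcome, as a careful person would: the job done as asked, in the order asked, and still so for the second after the job is handed in, with the robot touching nothing.
It also fails if it takes over 58 s, if anything falls off the work surface, if the arm or the gripper's body presses on something with over 40 N, if the wrist force passes 120 N, or if a joint passes its speed limit or range.

ROBOT

A 6-joint arm with a two-finger parallel gripper is mounted at the origin on the work surface. World frame = base frame: x ahead of the robot, y to its left, z up, the work surface at z = 0. Lengths are in m, angles in rad, forces in N, time in s.
With the tool pointing down it reaches from about 0.425 to 0.95 m from the base axis. Payload 3.5 kg.
Tool frame: the origin (TCP) lies on the centre line of the jaws, within the pads' length; the fingertips stand 11 mm ahead of it and the grasp point (between the pads) lies 8 mm behind it; x points along the fingers, y is the direction in which the jaws open and shut, and the axes are right-handed (so a half turn about x gives the same grasp; the last joint's range is limited). The gripper opens to 85 mm and grips with 20 to 120 N. Pads are 22 mm wide; open, the fingers measure 114 mm over their backs; the gripper's body (76 mm by 85 mm) begins 54 mm behind the grasp point. The pads swing forward as they close: fully open they stand 13 mm farther back than shut.
Start: joints at [0.95, 0.286, 1.577, -0, 1.279, -0.15], TCP at [0.306, 0.602, 0.242] pointing down, gripper open.
Joint ranges: [-2.77, 2.77], [-0.9, 2.22], [0.21, 2.48], [-1.53, 4.67], [0.24, 2.81], [-2.84, 2.84]. Speed limits (rad/s): [2.79, 2.79, 3.14, 3.14, 3.14, 3.14].

INTERFACE

Orientations are given as a unit quaternion [x, y, z, w].
In Python, from plant import ctrl gives the robot as it stands. The module is installed in compiled form; this text tells all that it offers.
- The arm moves only by the tool drive_tool, never from a script. Its argument "series" is a list of rows, each a list of 2 entries, a list of its own where there are three numbers: the shift along the tool's x, y, z in units of 50 mm (1.0 is 50 mm), then the turn, a rotation vector about the tool's x, y, z in degrees. A call has 1 to 5 rows; each row shifts and turns the pose as measured when the row begins, along the tool's axes as they then stand; what a row does not reach is not made up. A row lasts 1/10 s, in which the tool goes at most 50 mm and 8.59 degrees, less where a joint would pass 70% of its speed; a pose out of reach is approached as far as the arm can. A call is refused whole if a number of a shift passes 1 or a number of a turn 8.59, either way. A call with a gripper value outside its range is refused whole. "grip" is the gripper's target within -1 to 1 (fully open at 1, half-way at 0, shut at -1), set as the call begins (left out, the last holds). The fingers move at their own pace and stop on an object; "newtons" is the grip in N (left out, the last holds). Time passes only in rows, so rows that do not move let the fingers close. It gives the time, the measured TCP pose, the force and the opening at its end, in the units of the state.
- ctrl.get_state(): the state, without advancing time (a new reading comes with each control period).
- ctrl.read_camera(name): name is "scene" or "top" or "wrist"; returns a dict with "img" (420x560x3 uint8, red, green, blue), "camera_matrix" (3x3 intrinsics, pixels), "R" (3x3) and "t" (3): a world point X has camera coordinates R X + t. Camera axes: x right, y down, z forward; pixel columns grow to the right and rows downward; lengths in m; the calibration is good to about 2 mm. The wrist camera is an equidistant fisheye: a pixel r from the principal point sees the ray r / f radians off the axis. A picture is of the moment at which its call begins. There is no depth.
- ctrl.sign_off(): hands the job in, once; it reports no verdict.
The state is a dict: "time": time; "qpos": joint angles; "dq": joint speeds; "joint_efforts": joint torques, N m; "eef_pos": TCP position; "tcp_rot": TCP orientation; "contact_force": force on the tool from outside, world axes, zero at the start; "wrist_torque": the same for the moment, N m; "opening": opening from 0.0 (shut) to 1.0 (fully open).
Only numpy, scipy, OpenCV 4.12 (cv2) and the standard library are available. Lean on these libraries where they do the work, as an engineer would, in place of code of your own. Each camera call takes 0.05 s, during which the arm holds its last target.

## Working session

There is one attempt and no reset: what is moved stays moved. The work goes in short steps, Python scripts to look and compute and a tool call to move; the robot and the scene stay as the last step left them, time stands still between calls to the robot, and variables do not carry over. Pictures are saved under pics/ and viewed, and the job is handed in when it is done.

Besides the shell and the picture viewer there is one more tool, called after "Request:" as a command line: name --argument value ..., lists and objects as JSON in quotes. drive_tool: Moves the arm, as the interface text tells. Its arguments: {"type":"object","properties":{"series":{"type":"array"},"grip":{"type":"number"},"newtons":{"type":"number"}},"required":["series"]}

```bash
ls; mkdir -p pics; python3 - <<'E'
from plant import ctrl
import cv2
s=ctrl.get_state();print(s)
for n in ["scene","top","wrist"]:
    d=ctrl.read_camera(n);cv2.imwrite(f"pics/a_{n}.png",d["img"][:,:,::-1]);print(n,d["camera_matrix"].tolist(),d["R"].tolist(),d["t"].tolist())
E
```

```text
pics
{'time': 0.0, 'qpos': array([ 9.50007061e-01,  2.87170174e-01,  1.57821422e+00, -2.41714434e-05,
        1.27858496e+00, -1.49988521e-01]), 'dq': array([ 0.00033874, -0.00154786,  0.00016173, -0.0005737 , -0.00040934,
       -0.00033038]), 'joint_efforts': array([ 1.96783905e-03, -4.05980945e+01, -2.92630309e+01, -7.58227930e-05,
        5.85512214e-03,  9.26614348e-06]), 'eef_pos': array([0.30577273, 0.60104802, 0.24092399]), 'tcp_rot': array([ 0.16413591,  0.6879139 , -0.16569938,  0.6872973 ]), 'contact_force': array([0.47478061, 0.07732165, 0.44526346]), 'wrist_torque': array([-0.00547856, -0.0016874 , -0.01162184]), 'opening': 0.9992355916635773}
scene [[506.1011418566915, 0.0, 282.34926622967146], [0.0, 506.1011418566915, 207.5577914201208], [0.0, 0.0, 1.0]] [[-0.6232810679311395, 0.7818634646676256, -0.014499412972764194], [0.45683306628913367, 0.34900151858854805, -0.8182307068105883], [-0.6346843781782294, -0.516611520042695, -0.5747071231990171]] [0.2919209045332006, -0.11294731744130168, 1.64366705734862]
top [[444.29830130758404, 0.0, 276.6028157995185], [0.0, 444.29830130758404, 207.75831833576078], [0.0, 0.0, 1.0]] [[-0.017239794088921068, -0.9996362073719393, -0.020742285573594966], [-0.9918621516976066, 0.01971564927630608, -0.12578062332254197], [0.12614381288658238, 0.018405055953695373, -0.9918412132926198]] [0.019784480564009048, 0.43993355740425444, 1.3156319768694213]
wrist [[325.19226210127806, 0.0, 277.7746686179492], [0.0, 325.19226210127806, 211.73447105710608], [0.0, 0.0, 1.0]] [[0.45255026652203934, 0.891737649315854, -0.0014903232759956597], [0.8590423668240761, -0.43550802819918427, 0.2690333982526123], [0.23925816239393208, -0.1230313869168939, -0.9631296950884575]] [-0.6740037390824876, -0.03473117778054191, 0.37849653741060657]
```

View pics/a_scene.png

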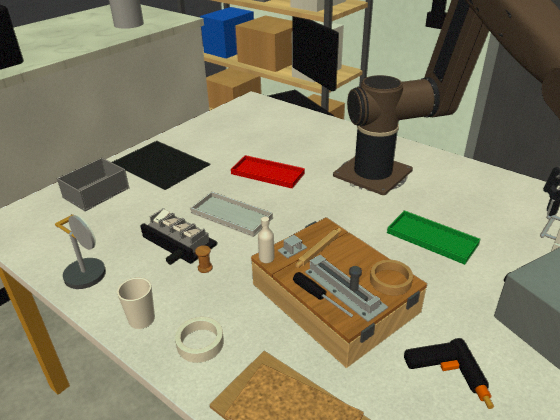

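View pics/a_top.png

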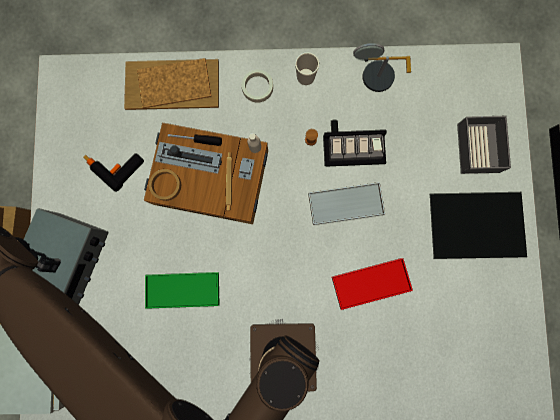

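View pics/a_wrist.png

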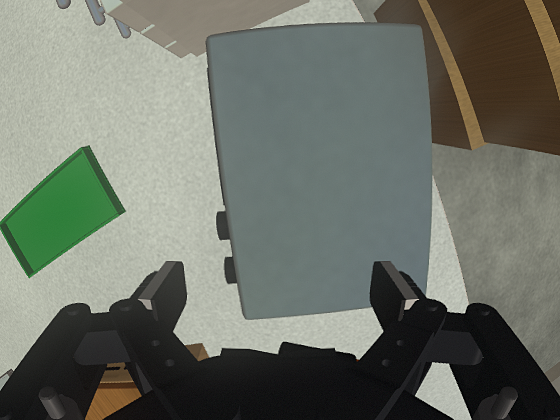

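The overviews show the chest at top px ~(205,170), the stylus lying along column ~228, the switch bank at (355,148) and the grey tray at (346,203). I'll zoom in on these.

```bash
cat > h.py <<'E'
import numpy as np,cv2,json
from plant import ctrl
from scipy.spatial.transform import Rotation as Ro
def grab(n):
    d=ctrl.read_camera(n);return d["img"][:,:,::-1].copy(),np.array(d["camera_matrix"]),np.array(d["R"]),np.array(d["t"])
def ray(cal,u,v,fish=False):
    K,R,t=cal
    a=np.array([(u-K[0,2])/K[0,0],(v-K[1,2])/K[1,1]])
    if fish:
        th=np.linalg.norm(a);d=np.array([*(a/max(th,1e-9)*np.sin(th)),np.cos(th)])
    else: d=np.array([*a,1.])
    return -R.T@t, R.T@d
def plane(cal,u,v,z,fish=False):
    c,d=ray(cal,u,v,fish);return c+d*(z-c[2])/d[2]
def proj(cal,X,fish=False):
    K,R,t=cal;p=R@np.asarray(X,float)+t
    if fish:
        r=np.hypot(p[0],p[1]);th=np.arctan2(r,p[2]);a=p[:2]/max(r,1e-9)*th
    else:a=p[:2]/p[2]
    return np.array([a[0]*K[0,0]+K[0,2],a[1]*K[1,1]+K[1,2]])
def crop(img,x0,y0,x1,y1,k,name):
    cv2.imwrite(name,cv2.resize(img[y0:y1,x0:x1],None,fx=k,fy=k,interpolation=cv2.INTER_CUBIC))
E
python3 - <<'E'
from h import *
im=cv2.imread("pics/a_top.png")
crop(im,135,110,275,230,5,"pics/b_chest.png")
crop(im,295,110,395,230,5,"pics/b_bank.png")
im=cv2.imread("pics/a_scene.png")
crop(im,240,200,440,365,4,"pics/b_schest.png")
crop(im,130,180,280,290,5,"pics/b_sbank.png")
E
```

```text
(no output)
```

View pics/b_chest.png

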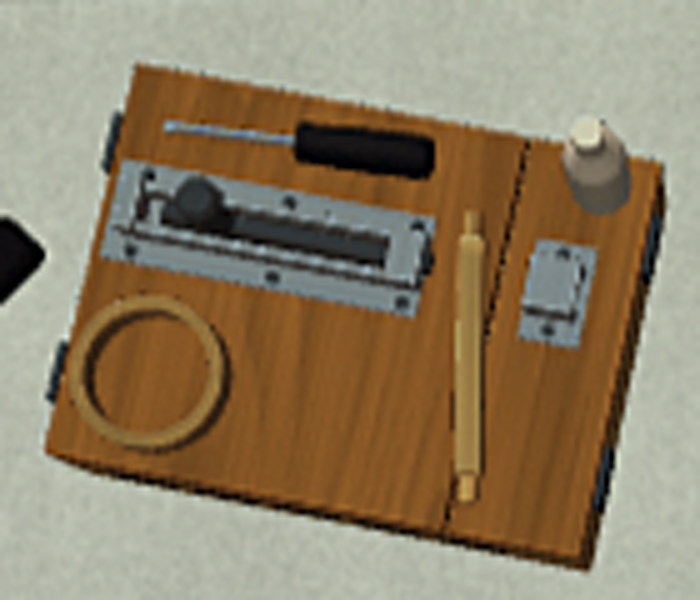

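View pics/b_bank.png

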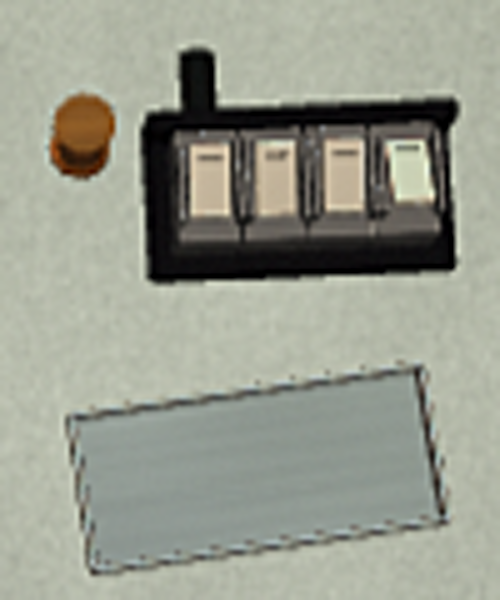

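View pics/b_schest.png

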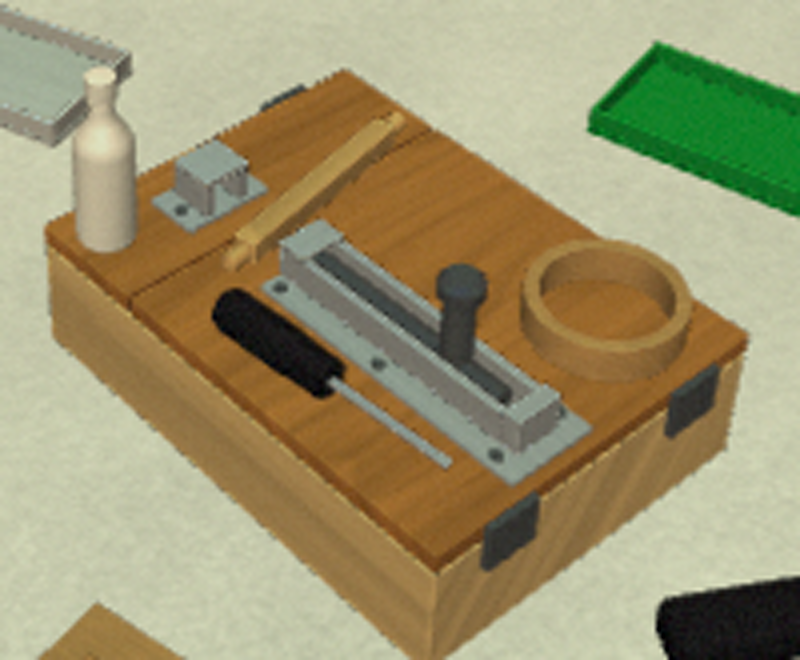

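View pics/b_sbank.png

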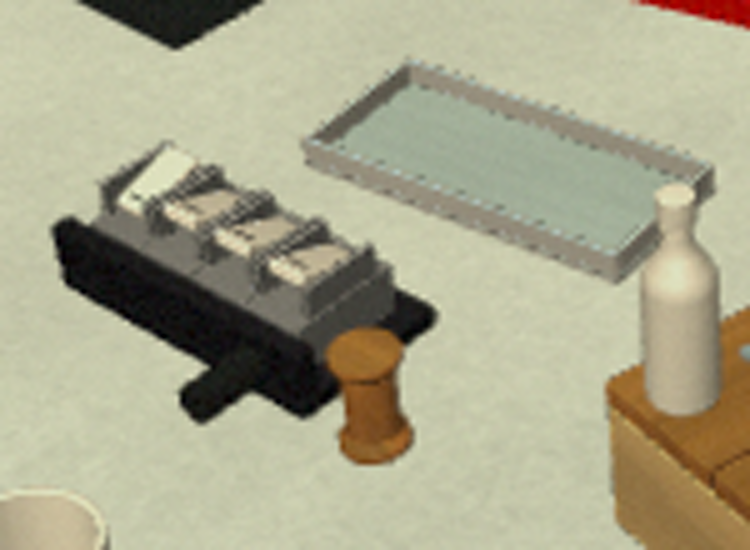

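The rightmost switch (crop px (410,170)) is the one that's on: it is brighter, and its near end is raised in the scene view. The stylus ends are at chest-crop px (471,212) and (467,498). Next I'll measure the positions.

```bash
python3 - <<'E'
from h import *
np.set_printoptions(precision=4,suppress=True)
_,*ct=grab("top");_,*cs=grab("scene")
T=lambda x,y,z:plane(ct,135+x/5,110+y/5,z)
B=lambda x,y,z:plane(ct,295+x/5,110+y/5,z)
S=lambda x,y,z:plane(cs,240+x/4,200+y/4,z)
SB=lambda x,y,z:plane(cs,130+x/5,180+y/5,z)
print("chest top",[T(*p,.09) for p in [(137,65),(663,162),(590,562),(45,452)]])
print("chest scene",[S(*p,.09) for p in [(436,565),(47,228),(346,70),(747,338)]])
print("sty T",T(471,212,.098),T(467,498,.098)," S",S(236,256,.098),S(395,120,.098))
print("post knob T",T(200,193,.166),"S",S(463,275,.166))
print("keeper T",T(553,275,.119),"S",S(212,160,.119))
print("glue",T(588,133,.205),S(105,235,.09))
print("tray T",[B(*p,.02) for p in [(70,417),(420,368),(445,522),(95,572)]])
print("tray S",[SB(*p,.02) for p in [(410,62),(712,168),(615,262),(305,145)]])
print("rockers T",[B(*p,.058) for p in [(209,180),(276,178),(344,176),(409,172)]])
print("guards base T",[B(*p,.012) for p in [(150,280),(453,268),(145,112),(455,105)]])
print("on corners T",[B(*p,z) for p,z in [((392,143),.052),((428,143),.052),((434,202),.066),((397,203),.066)]])
print("on corners S",[SB(*p,z) for p,z in [((117,203),.052),((160,150),.066),((200,160),.066),((148,210),.052)]])
print("spool",B(84,120,.06),SB(366,352,.06))
E
```

```text
chest top [array([0.6929, 0.3454, 0.09  ]), array([0.6265, 0.0336, 0.09  ]), array([0.3913, 0.079 , 0.09  ]), array([0.4616, 0.3957, 0.09  ])]
chest scene [array([0.7005, 0.3495, 0.09  ]), array([0.6292, 0.0392, 0.09  ]), array([0.3963, 0.0887, 0.09  ]), array([0.4669, 0.3982, 0.09  ])]
sty T [0.5969 0.1458 0.098 ] [0.4287 0.1488 0.098 ]  S [0.5891 0.146  0.098 ] [0.4301 0.1478 0.098 ]
post knob T [0.5935 0.2878 0.166 ] S [0.5923 0.2914 0.166 ]
keeper T [0.5535 0.0964 0.119 ] S [0.5498 0.0988 0.119 ]
glue [0.6112 0.0693 0.205 ] [0.6134 0.0698 0.09  ]
tray T [array([ 0.4834, -0.0878,  0.02  ]), array([ 0.5093, -0.3017,  0.02  ]), array([ 0.4146, -0.3124,  0.02  ]), array([ 0.3883, -0.1004,  0.02  ])]
tray S [array([ 0.4196, -0.3097,  0.02  ]), array([ 0.3934, -0.0954,  0.02  ]), array([ 0.492 , -0.0819,  0.02  ]), array([ 0.5183, -0.296 ,  0.02  ])]
rockers T [array([ 0.6196, -0.1728,  0.058 ]), array([ 0.6199, -0.2129,  0.058 ]), array([ 0.6202, -0.2536,  0.058 ]), array([ 0.6218, -0.2924,  0.058 ])]
guards base T [array([ 0.5693, -0.1399,  0.012 ]), array([ 0.5728, -0.3265,  0.012 ]), array([ 0.6763, -0.1401,  0.012 ]), array([ 0.6763, -0.3328,  0.012 ])]
on corners T [array([ 0.6415, -0.2843,  0.052 ]), array([ 0.641 , -0.3059,  0.052 ]), array([ 0.601 , -0.3047,  0.066 ]), array([ 0.6009, -0.2828,  0.066 ])]
on corners S [array([ 0.6462, -0.3   ,  0.052 ]), array([ 0.6113, -0.3028,  0.066 ]), array([ 0.6043, -0.2783,  0.066 ]), array([ 0.6402, -0.2818,  0.052 ])]
spool [ 0.6578 -0.0988  0.06  ] [ 0.658 -0.096  0.06 ]
```

```bash
cat >> h.py <<'E'
np.set_printoptions(precision=4,suppress=True)
def rot(yaw,pitch=0):
    # tool x down; tool y (jaw axis) at heading yaw (deg) from world +y ; pitch tilts fingertips forward about jaw axis
    y=np.array([-np.sin(np.radians(yaw)),np.cos(np.radians(yaw)),0]);x=np.array([0,0,-1.]);z=np.cross(x,y)
    M=np.stack([x,y,z],1)
    return Ro.from_matrix(M)*Ro.from_euler('y',pitch,degrees=True)
def step(pos,R=None,n=1):
    s=ctrl.get_state();p=s["eef_pos"];r=Ro.from_quat(s["tcp_rot"]);R=r if R is None else R
    rv=(r.inv()*R).as_rotvec(degrees=True)
    print("pos",p,"F",s["contact_force"],"op",round(s["opening"],3),"t",round(s["time"],2))
    print("total shift",r.inv().apply(np.array(pos)-p)/.05,"turn",rv)
    k=r
    for i in range(n):
        d=k.inv().apply((np.array(pos)-p)/n)/.05
        print([list(np.round(d,3)),list(np.round(rv/n,2))]);k=k*Ro.from_rotvec(rv/n,degrees=True)
E
python3 - <<'E'
from h import *
s=ctrl.get_state();r=Ro.from_quat(s["tcp_rot"]);print(r.as_matrix());
_,K,R,t=grab("wrist");print("cam rel tool",r.inv().apply(-R.T@t-s["eef_pos"]))
for a in (0,180):
  Rt=rot(-1+a);print(a,(r.inv()*Rt).as_rotvec(degrees=True))
step([.512,.147,.2],rot(-1),9)
step([.512,.147,.2],rot(179),9)
E
```

```text
[[-0.0006  0.4536  0.8912]
 [-0.0009  0.8912 -0.4536]
 [-1.     -0.0011 -0.0002]]
cam rel tool [-0.1318 -0.0002 -0.0691]
0 [-25.974   -0.0229   0.0607]
180 [154.026    0.083    0.0314]
pos [0.306  0.6014 0.2418] F [-0.6212 -0.3676  0.7916] op 1.002 t 0.3
total shift [ 0.8405 -6.2299  7.7944] turn [-25.9765  -0.0191   0.0417]
[[np.float64(0.093), np.float64(-0.692), np.float64(0.866)], [np.float64(-2.89), np.float64(-0.0), np.float64(0.0)]]
[[np.float64(0.093), np.float64(-0.735), np.float64(0.83)], [np.float64(-2.89), np.float64(-0.0), np.float64(0.0)]]
[[np.float64(0.093), np.float64(-0.776), np.float64(0.792)], [np.float64(-2.89), np.float64(-0.0), np.float64(0.0)]]
[[np.float64(0.093), np.float64(-0.815), np.float64(0.752)], [np.float64(-2.89), np.float64(-0.0), np.float64(0.0)]]
[[np.float64(0.093), np.float64(-0.852), np.float64(0.71)], [np.float64(-2.89), np.float64(-0.0), np.float64(0.0)]]
[[np.float64(0.093), np.float64(-0.886), np.float64(0.666)], [np.float64(-2.89), np.float64(-0.0), np.float64(0.0)]]
[[np.float64(0.093), np.float64(-0.919), np.float64(0.621)], [np.float64(
[... 764 characters left out ...]
0.0)]]
[[np.float64(0.093), np.float64(0.244), np.float64(1.082)], [np.float64(17.11), np.float64(0.01), np.float64(0.0)]]
[[np.float64(0.093), np.float64(0.551), np.float64(0.962)], [np.float64(17.11), np.float64(0.01), np.float64(0.0)]]
[[np.float64(0.093), np.float64(0.81), np.float64(0.757)], [np.float64(17.11), np.float64(0.01), np.float64(0.0)]]
[[np.float64(0.093), np.float64(0.997), np.float64(0.485)], [np.float64(17.11), np.float64(0.01), np.float64(0.0)]]
[[np.float64(0.093), np.float64(1.096), np.float64(0.17)], [np.float64(17.11), np.float64(0.01), np.float64(0.0)]]
[[np.float64(0.093), np.float64(1.097), np.float64(-0.16)], [np.float64(17.11), np.float64(0.01), np.float64(0.0)]]
```

Request:
drive_tool --series '[[[0, -0.7, 0.86], [-2.9, 0, 0]], [[0, -0.74, 0.83], [-2.9, 0, 0]], [[0, -0.78, 0.79], [-2.9, 0, 0]], [[0, -0.82, 0.75], [-2.9, 0, 0]], [[0, -0.85, 0.71], [-2.9, 0, 0]]]' --grip 0.2

```text
time: 0.8
eef_pos: [0.4097, 0.3721, 0.2406]
tcp_rot: [0.07, 0.704, -0.069, 0.704]
contact_force: [0.7, -0.9, 0.3]
opening: 0.6
```

Request:
drive_tool --series '[[[0.1, -0.89, 0.67], [-2.9, 0, 0]], [[0.1, -0.92, 0.62], [-2.9, 0, 0]], [[0.1, -0.95, 0.57], [-2.9, 0, 0]], [[0.1, -0.9, 0.52], [-2.9, 0, 0]], [[0, 0, 0], [0, 0, 0]]]'

```text
time: 1.3
eef_pos: [0.4991, 0.1883, 0.2238]
tcp_rot: [-0.003, 0.705, 0.004, 0.709]
contact_force: [-0.2, -0.4, -0.0]
opening: 0.599
```

```bash
python3 - <<'E'
from h import *
im,*c=grab("wrist");cv2.imwrite("pics/c_w.png",im)
step([.512,.147,.2],rot(-1),3)
E
```

```text
pos [0.4982 0.1902 0.224 ] F [ 0.0353  0.332  -0.7531] op 0.602 t 1.35
total shift [ 0.48   -0.8676  0.2655] turn [ 1.5914  0.2544 -0.1278]
[[np.float64(0.16), np.float64(-0.289), np.float64(0.088)], [np.float64(0.53), np.float64(0.08), np.float64(-0.04)]]
[[np.float64(0.16), np.float64(-0.288), np.float64(0.091)], [np.float64(0.53), np.float64(0.08), np.float64(-0.04)]]
[[np.float64(0.16), np.float64(-0.287), np.float64(0.094)], [np.float64(0.53), np.float64(0.08), np.float64(-0.04)]]
```

View pics/c_w.png

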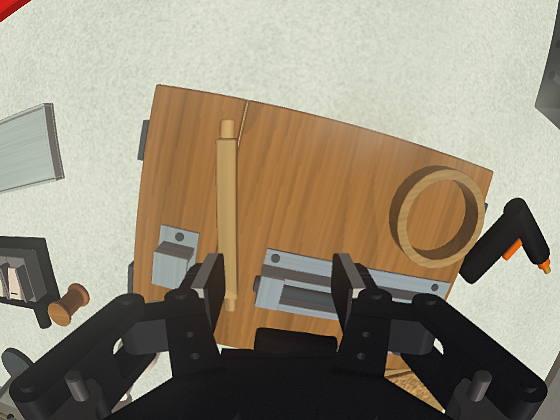

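The wrist view shows the stylus ends at px (227,121) for the near end and (231,311) for the far end, with room on both sides for the fingers.

```bash
python3 - <<'E'
from h import *
im,*c=grab("wrist")
P=lambda u,v,z:plane(c,u,v,z,True)
a=P(227,121,.098);b=P(231,311,.098);m=(a+b)/2;print(a,b,m,np.linalg.norm(a-b),np.degrees(np.arctan2(b[1]-a[1],b[0]-a[0])))
print("chest near-right/left corners",P(156,85,.09),P(493,172,.09))
print("mid edges",P(218,210,.106),P(237,210,.106))
E
```

```text
[0.428  0.1501 0.098 ] [0.5994 0.1481 0.098 ] [0.5137 0.1491 0.098 ] 0.1714548230265694 -0.6832512642517927
chest near-right/left corners [0.3947 0.0877 0.09  ] [0.4619 0.3989 0.09  ]
mid edges [0.4986 0.1428 0.106 ] [0.4985 0.1583 0.106 ]
```

```bash
python3 - <<'E'
from h import *
step([.513,.1495,.104],rot(-.7),4)
E
```

```text
pos [0.4975 0.1918 0.2242] F [ 0.2222  0.2598 -0.3287] op 0.6 t 1.4
total shift [ 2.4025 -0.8565  0.2886] turn [ 1.3986  0.2502 -0.1644]
[[np.float64(0.601), np.float64(-0.214), np.float64(0.072)], [np.float64(0.35), np.float64(0.06), np.float64(-0.04)]]
[[np.float64(0.601), np.float64(-0.213), np.float64(0.074)], [np.float64(0.35), np.float64(0.06), np.float64(-0.04)]]
[[np.float64(0.601), np.float64(-0.212), np.float64(0.076)], [np.float64(0.35), np.float64(0.06), np.float64(-0.04)]]
[[np.float64(0.601), np.float64(-0.211), np.float64(0.078)], [np.float64(0.35), np.float64(0.06), np.float64(-0.04)]]
```

Request:
drive_tool --series '[[[0, -0.43, 0.15], [0.7, 0.2, -0.1]], [[0, -0.43, 0.15], [0.7, 0, 0]], [[0.7, 0, 0], [0, 0, 0]], [[0.7, 0, 0], [0, 0, 0]], [[0, 0, 0], [0, 0, 0]]]'

```text
time: 1.9
eef_pos: [0.5127, 0.1553, 0.1556]
tcp_rot: [0.003, 0.705, -0.0, 0.709]
contact_force: [-0.6, 0.1, -1.1]
opening: 0.605
```

```bash
python3 - <<'E'
from h import *
im,*c=grab("wrist");cv2.imwrite("pics/d_w.png",im)
step([.513,.1495,.104],rot(-.7),3)
E
```

```text
pos [0.5142 0.1556 0.1583] F [-1.2768 -0.3382  0.0417] op 0.598 t 1.95
total shift [ 1.0848 -0.1267 -0.035 ] turn [ 0.4125  0.6105 -0.2713]
[[np.float64(0.362), np.float64(-0.042), np.float64(-0.012)], [np.float64(0.14), np.float64(0.2), np.float64(-0.09)]]
[[np.float64(0.362), np.float64(-0.042), np.float64(-0.01)], [np.float64(0.14), np.float64(0.2), np.float64(-0.09)]]
[[np.float64(0.362), np.float64(-0.041), np.float64(-0.009)], [np.float64(0.14), np.float64(0.2), np.float64(-0.09)]]
```

View pics/d_w.png

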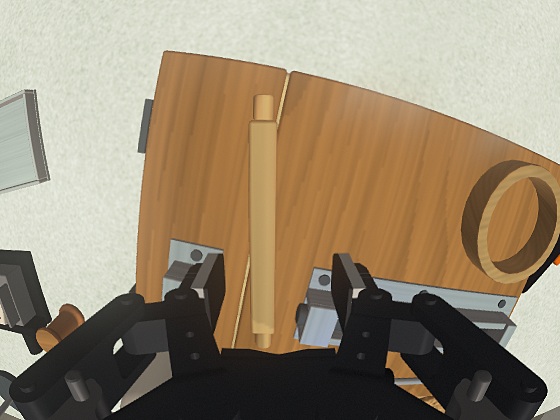

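The stylus is left of the jaw centre (px 262 against 279), about 6 mm, which agrees with the numbers.

Request:
drive_tool --series '[[[0.3, -0.13, -0.02], [0.4, 0.5, -0.2]], [[0.4, 0, 0], [0, 0, 0]], [[0.3, 0, 0], [0, 0, 0]], [[0, 0, 0], [0, 0, 0]]]'

```text
time: 2.35
eef_pos: [0.5166, 0.1518, 0.112]
tcp_rot: [0.004, 0.703, -0.002, 0.711]
contact_force: [-0.1, -0.3, 0.3]
opening: 0.6
```

```bash
python3 - <<'E'
from h import *
step([.513,.1495,.104],rot(-.7),1)
step([.513,.1495,.104],rot(-.7),1)
im,*c=grab("wrist");cv2.imwrite("pics/e_w.png",im)
step([.513,.1495,.104],rot(-.7),1)
E
```

```text
pos [0.5166 0.1518 0.112 ] F [-0.0878 -0.2984  0.3107] op 0.6 t 2.35
total shift [ 0.1599 -0.0461 -0.0733] turn [ 0.2292  0.6598 -0.1143]
[[np.float64(0.16), np.float64(-0.046), np.float64(-0.073)], [np.float64(0.23), np.float64(0.66), np.float64(-0.11)]]
pos [0.5166 0.1518 0.112 ] F [-0.0878 -0.2984  0.3107] op 0.6 t 2.35
total shift [ 0.1599 -0.0461 -0.0733] turn [ 0.2292  0.6598 -0.1143]
[[np.float64(0.16), np.float64(-0.046), np.float64(-0.073)], [np.float64(0.23), np.float64(0.66), np.float64(-0.11)]]
pos [0.5174 0.1519 0.1132] F [ 0.2977  0.6492 -0.2561] op 0.601 t 2.4
total shift [ 0.1831 -0.0483 -0.09  ] turn [ 0.2283  0.7757 -0.1304]
[[np.float64(0.183), np.float64(-0.048), np.float64(-0.09)], [np.float64(0.23), np.float64(0.78), np.float64(-0.13)]]
```

View pics/e_w.png

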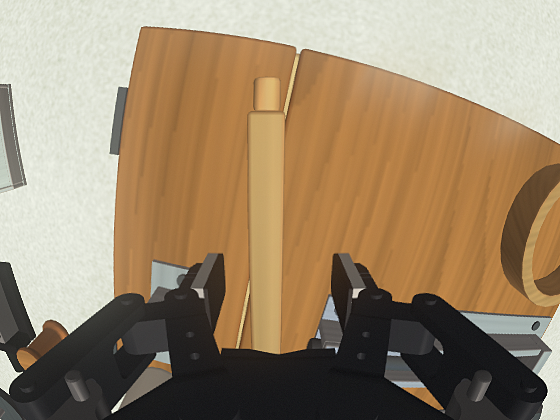

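Request:
drive_tool --series '[[[0.16, -0.08, -0.07], [0.2, 0.7, -0.1]], [[0, 0, 0], [0, 0, 0]]]'

```text
time: 2.6
eef_pos: [0.5148, 0.1479, 0.1064]
tcp_rot: [0.004, 0.706, -0.004, 0.708]
contact_force: [-0.4, 0.4, -0.4]
opening: 0.6
```

```bash
python3 - <<'E'
from h import *
im,*c=grab("wrist");cv2.imwrite("pics/f_w.png",im)
step([.513,.149,.104],rot(-.7),1)
E
```

```text
pos [0.5157 0.1481 0.1074] F [0.0365 0.0769 0.3594] op 0.601 t 2.65
total shift [ 0.067   0.0175 -0.0555] turn [ 0.0366  0.3197 -0.0558]
[[np.float64(0.067), np.float64(0.018), np.float64(-0.056)], [np.float64(0.04), np.float64(0.32), np.float64(-0.06)]]
```

Request:
drive_tool --series '[[[0.09, 0, -0.03], [0, 0.3, 0]], [[0, 0, 0], [0, 0, 0]]]'

```text
time: 2.85
eef_pos: [0.5149, 0.148, 0.1037]
tcp_rot: [0.005, 0.706, -0.004, 0.708]
contact_force: [-0.9, -0.3, -1.0]
opening: 0.596
```

Request:
drive_tool --series '[[[0, 0, 0], [0, 0, 0]], [[0, 0, 0], [0, 0, 0]], [[0, 0, 0], [0, 0, 0]], [[0, 0, 0], [0, 0, 0]], [[0, 0, 0], [0, 0, 0]]]' --grip -1 --newtons 90

```text
time: 3.35
eef_pos: [0.5155, 0.1481, 0.1046]
tcp_rot: [0.005, 0.706, -0.004, 0.708]
contact_force: [0.2, 1.1, -0.2]
opening: 0.153
```

```bash
python3 - <<'E'
from h import *
im,*c=grab("wrist");cv2.imwrite("pics/g_w.png",im)
step([.513,.149,.19],rot(-.7),2)
E
```

```text
pos [0.5155 0.1481 0.1045] F [-0.4866 -0.3623 -0.3771] op 0.16 t 3.4
total shift [-1.7096  0.0198 -0.0441] turn [ 0.0158  0.1934 -0.0803]
[[np.float64(-0.855), np.float64(0.01), np.float64(-0.022)], [np.float64(0.01), np.float64(0.1), np.float64(-0.04)]]
[[np.float64(-0.855), np.float64(0.009), np.float64(-0.024)], [np.float64(0.01), np.float64(0.1), np.float64(-0.04)]]
```

View pics/g_w.png

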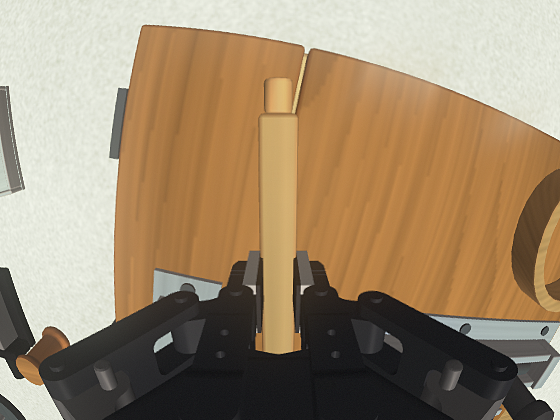

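The stylus is held centred between the pads. Next I'll lift it and check the hold.

Request:
drive_tool --series '[[[-0.5, 0, 0], [0, 0.1, 0]], [[-0.8, 0, -0.1], [0, 0.1, 0]], [[-0.8, 0, -0.4], [0, 0, 0]], [[0, -0.4, -0.8], [0, 0, 0]], [[0, -0.9, -0.3], [0, 0, 0]]]'

```text
time: 3.9
eef_pos: [0.4327, 0.0853, 0.2121]
tcp_rot: [0.003, 0.709, -0.002, 0.706]
contact_force: [0.8, -0.5, -0.7]
opening: 0.155
```

```bash
python3 - <<'E'
from h import *
step([.45,-.2925,.18],rot(1),8)
E
```

```text
pos [0.4327 0.0853 0.2121] F [ 0.7786 -0.5334 -0.6902] op 0.155 t 3.9
total shift [ 0.6271 -7.5541  0.3945] turn [-1.3507 -0.2431 -0.0985]
[[np.float64(0.078), np.float64(-0.944), np.float64(0.049)], [np.float64(-0.17), np.float64(-0.03), np.float64(-0.01)]]
[[np.float64(0.079), np.float64(-0.944), np.float64(0.046)], [np.float64(-0.17), np.float64(-0.03), np.float64(-0.01)]]
[[np.float64(0.079), np.float64(-0.945), np.float64(0.044)], [np.float64(-0.17), np.float64(-0.03), np.float64(-0.01)]]
[[np.float64(0.079), np.float64(-0.945), np.float64(0.041)], [np.float64(-0.17), np.float64(-0.03), np.float64(-0.01)]]
[[np.float64(0.079), np.float64(-0.945), np.float64(0.038)], [np.float64(-0.17), np.float64(-0.03), np.float64(-0.01)]]
[[np.float64(0.08), np.float64(-0.945), np.float64(0.035)], [np.float64(-0.17), np.float64(-0.03), np.float64(-0.01)]]
[[np.float64(0.08), np.float64(-0.945), np.float64(0.032)], [np.float64(-0.17), np.float64(-0.03), np.float64(-0.01)]]
[[np.float64(0.08), np.float64(-0.945), np.float64(0.03)], [np.float64(-0.17), np.float64(-0.03), np.float64(-0.01)]]
```

Request:
drive_tool --series '[[[0, -0.94, 0.05], [-0.2, 0, 0]], [[0, -0.94, 0.05], [-0.2, 0, 0]], [[0, -0.94, 0.05], [-0.2, 0, 0]], [[0, -0.94, 0.05], [-0.2, 0, 0]], [[0, -0.94, 0.05], [-0.2, 0, 0]]]'

```text
time: 4.4
eef_pos: [0.443, -0.1555, 0.2136]
tcp_rot: [-0.006, 0.706, 0.007, 0.708]
contact_force: [1.7, 0.1, -0.7]
opening: 0.155
```

Request:
drive_tool --series '[[[0.1, -0.94, 0.05], [-0.2, 0, 0]], [[0.2, -0.94, 0.05], [-0.2, 0, 0]], [[0.2, -0.6, 0.05], [0, 0, 0]], [[0.2, -0.2, 0], [0, 0, 0]], [[0, 0, 0], [0, 0, 0]]]'

```text
time: 4.9
eef_pos: [0.4521, -0.3004, 0.1775]
tcp_rot: [-0.007, 0.705, 0.006, 0.709]
contact_force: [-0.3, 0.5, -1.0]
opening: 0.155
```

```bash
python3 - <<'E'
from h import *
for n in("wrist","top","scene"):
    im,*c=grab(n);cv2.imwrite(f"pics/h_{n}.png",im)
    if n=="top":crop(im,295,90,435,230,4,"pics/h_topc.png")
    if n=="scene":crop(im,90,140,290,290,4,"pics/h_scenec.png")
step([.45,-.2925,.18],rot(1),2)
E
```

```text
pos [ 0.4532 -0.2989  0.1795] F [-0.0628  0.5184 -1.2992] op 0.157 t 5.05
total shift [-0.01    0.1297 -0.0614] turn [0.173  0.4103 0.1897]
[[np.float64(-0.005), np.float64(0.065), np.float64(-0.031)], [np.float64(0.09), np.float64(0.21), np.float64(0.09)]]
[[np.float64(-0.005), np.float64(0.065), np.float64(-0.031)], [np.float64(0.09), np.float64(0.21), np.float64(0.09)]]
```

View pics/h_wrist.png

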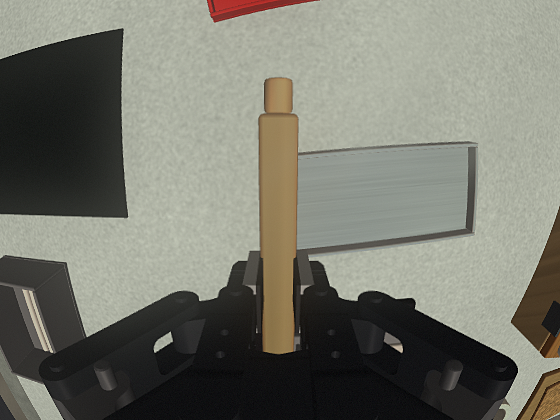

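View pics/h_topc.png

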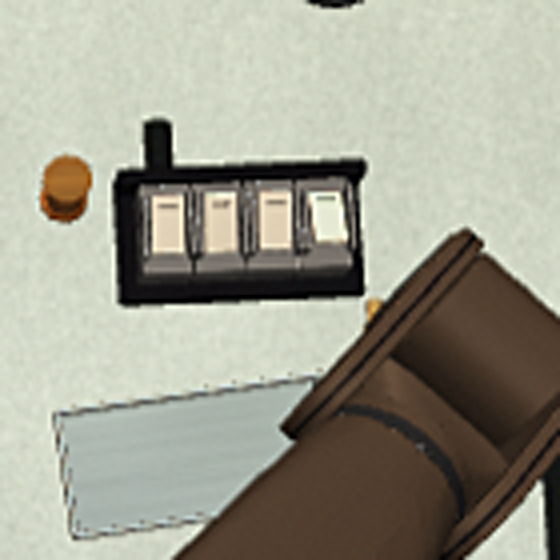

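View pics/h_scenec.png

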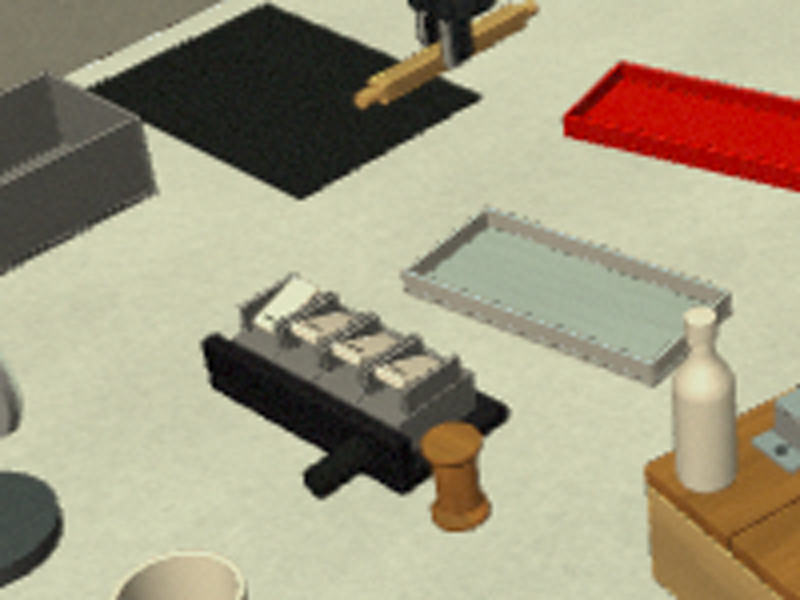

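Both views show the stylus tip: top px (388,165) and scene px (180,165). I'll triangulate it to calibrate the cameras against the arm, and use the same two views for the rocker.

```bash
python3 - <<'E'
from h import *
_,*ct=grab("top");_,*cs=grab("scene")
def tri(a,b):
    P=[c[0]@np.hstack([c[1],c[2][:,None]]) for c in(ct,cs)]
    X=cv2.triangulatePoints(P[0],P[1],np.array(a,float).reshape(2,1),np.array(b,float).reshape(2,1))[:,0];X=X[:3]/X[3]
    print(X,proj(ct,X)-a,proj(cs,X)-b);return X
tri((388.5,164.8),(180.25,165.25))
T=lambda x,y:(295+x/4,90+y/4)
S=lambda x,y:(90+x/4,140+y/4)
# rocker corners: near-left(y+), near-right, far right, far left
print("rk");tri(T(346,241),S(318,287));tri(T(317,243),S(318,287));
# print expected pixel of tip
X=[.5372,-.2974,.173];print(proj(ct,X),proj(cs,X))
for z in(.06,.066):print(plane(ct,*T(331,242),z),plane(cs,*S(303,282),z))
E
python3 - <<'E'
from h import *
im=cv2.imread("pics/h_top.png");crop(im,360,120,395,180,10,"pics/i_t.png")
im=cv2.imread("pics/h_scene.png");crop(im,140,195,210,250,10,"pics/i_s.png")
E
```

```text
[ 0.5331 -0.2966  0.1721] [-0.1477  0.1443] [-0.1582 -0.0354]
rk
[ 0.598  -0.2996  0.0559] [-2.0893  2.0109] [-2.4158 -0.5688]
[ 0.6016 -0.2834  0.063 ] [ 0.1379 -0.1351] [0.1607 0.0357]
[388.6509 163.3709] [178.6845 165.455 ]
[ 0.6025 -0.294   0.06  ] [ 0.6015 -0.3001  0.06  ]
[ 0.6009 -0.2927  0.066 ] [ 0.6066 -0.2928  0.066 ]
```

View pics/i_t.png

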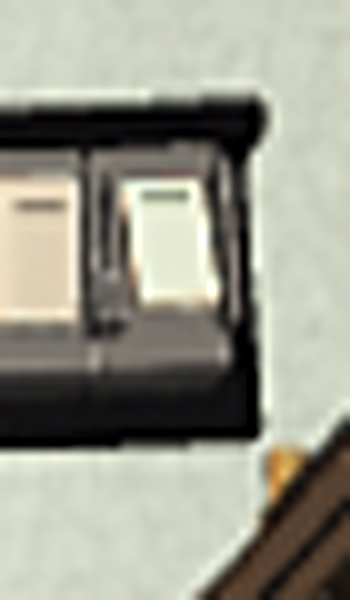

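View pics/i_s.png

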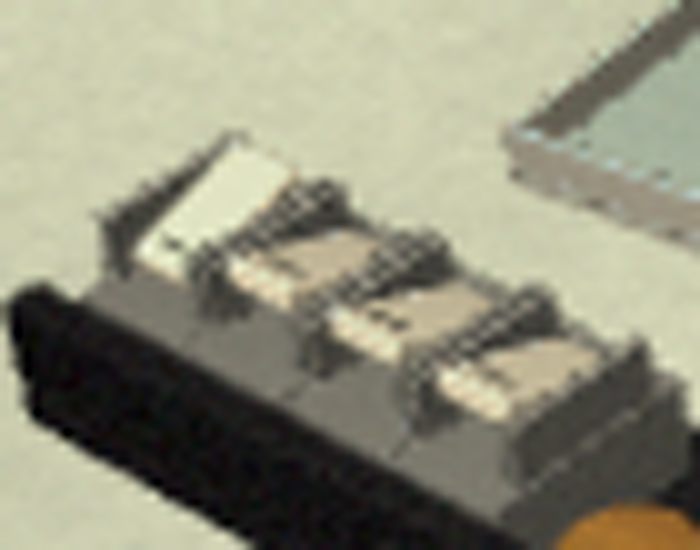

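Request:
drive_tool --series '[[[0.3, 0.08, 0.4], [0.1, 0.3, 0]], [[0.4, 0, 0.5], [0, 0, 0]], [[0.4, 0, 0.5], [0, 0, 0]], [[0.4, 0, 0.15], [0, 0, 0]], [[0, 0, 0], [0, 0, 0]]]'

```text
time: 5.65
eef_pos: [0.5372, -0.2885, 0.1096]
tcp_rot: [-0.013, 0.703, 0.006, 0.711]
contact_force: [-0.3, -0.8, -1.2]
opening: 0.155
```

```bash
python3 - <<'E'
from h import *
for n in("top","scene"):
    im,*c=grab(n);cv2.imwrite(f"pics/j_{n}.png",im)
    if n=="top":crop(im,340,110,420,190,7,"pics/j_topc.png")
    if n=="scene":crop(im,120,160,220,260,6,"pics/j_scenec.png")
step([.531,-.294,.1],rot(1),2)
E
```

```text
pos [ 0.5379 -0.2901  0.1127] F [ 0.16   -0.0337  0.321 ] op 0.159 t 5.75
total shift [ 0.2535 -0.0712 -0.1441] turn [0.5082 0.8132 0.818 ]
[[np.float64(0.127), np.float64(-0.036), np.float64(-0.072)], [np.float64(0.25), np.float64(0.41), np.float64(0.41)]]
[[np.float64(0.127), np.float64(-0.037), np.float64(-0.071)], [np.float64(0.25), np.float64(0.41), np.float64(0.41)]]
```

View pics/j_topc.png

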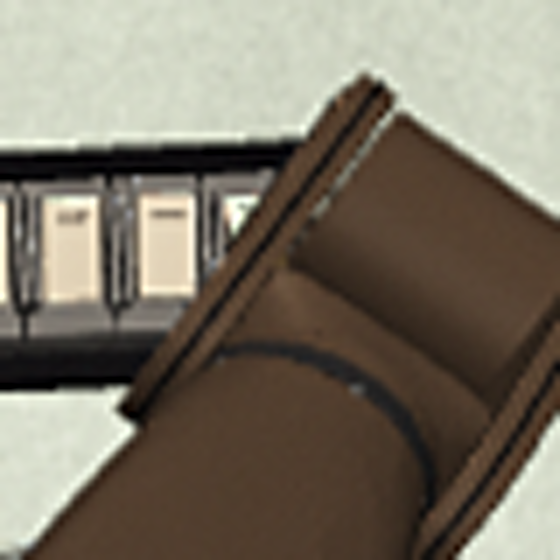

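View pics/j_scenec.png

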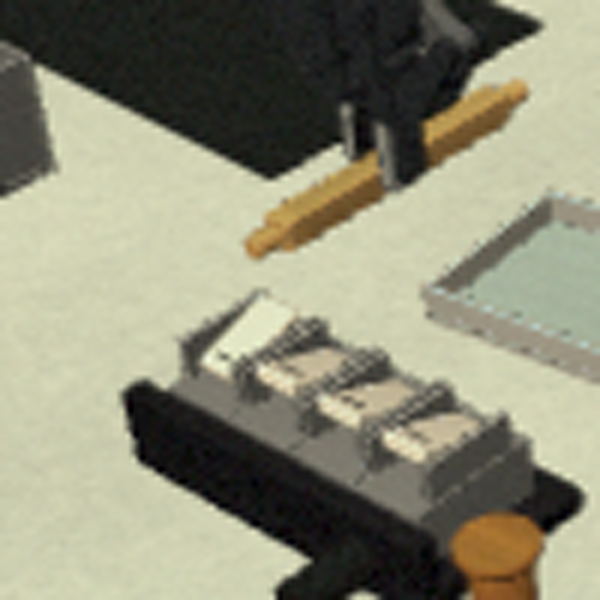

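```bash
python3 - <<'E'
from h import *
_,*cs=grab("scene")
s=ctrl.get_state();r=Ro.from_quat(s["tcp_rot"]);X=s["eef_pos"]+r.apply([.0065,0,.084])
print(X,proj(cs,X),"seen",(162.7,200.5));
z=X[2];print(plane(cs,162.7,200.5,z))
step([.530,-.2945,.09],rot(1),2)
E
```

```text
[ 0.6221 -0.2887  0.1084] [159.9243 200.6725] seen (162.7, 200.5)
[ 0.6171 -0.2835  0.1084]
pos [ 0.538  -0.2908  0.1136] F [ 1.1986 -0.5538 -0.6517] op 0.154 t 5.8
total shift [ 0.4699 -0.0635 -0.1696] turn [0.4697 0.8817 0.8807]
[[np.float64(0.235), np.float64(-0.032), np.float64(-0.085)], [np.float64(0.23), np.float64(0.44), np.float64(0.44)]]
[[np.float64(0.235), np.float64(-0.034), np.float64(-0.083)], [np.float64(0.23), np.float64(0.44), np.float64(0.44)]]
```

Request:
drive_tool --series '[[[0.2, -0.06, -0.17], [0.5, 0.9, 0.9]], [[0.15, 0, 0], [0, 0, 0]], [[0, 0, 0], [0, 0, 0]]]'

```text
time: 6.1
eef_pos: [0.5292, -0.2954, 0.0986]
tcp_rot: [-0.006, 0.706, 0.005, 0.708]
contact_force: [-0.0, -0.7, -1.3]
opening: 0.156
```

```bash
python3 - <<'E'
from h import *
im,*cs=grab("scene");cv2.imwrite("pics/k_s.png",im);crop(im,140,180,210,240,10,"pics/k_sc.png")
ps=[]
s=ctrl.get_state();r=Ro.from_quat(s["tcp_rot"]);X=s["eef_pos"]+r.apply([.0065,0,.084]);ps=proj(cs,X)
print(X,ps,(ps-[140,180])*10)
step([.530,-.2945,.09],rot(1),1)
E
```

```text
[ 0.6134 -0.2944  0.0928] [161.9329 203.2953] [219.3289 232.9533]
pos [ 0.5294 -0.2957  0.0991] F [ 0.0601 -0.2068 -0.2963] op 0.156 t 6.15
total shift [0.1817 0.0234 0.011 ] turn [-0.1075  0.168   0.1522]
[[np.float64(0.182), np.float64(0.023), np.float64(0.011)], [np.float64(-0.11), np.float64(0.17), np.float64(0.15)]]
```

View pics/k_sc.png

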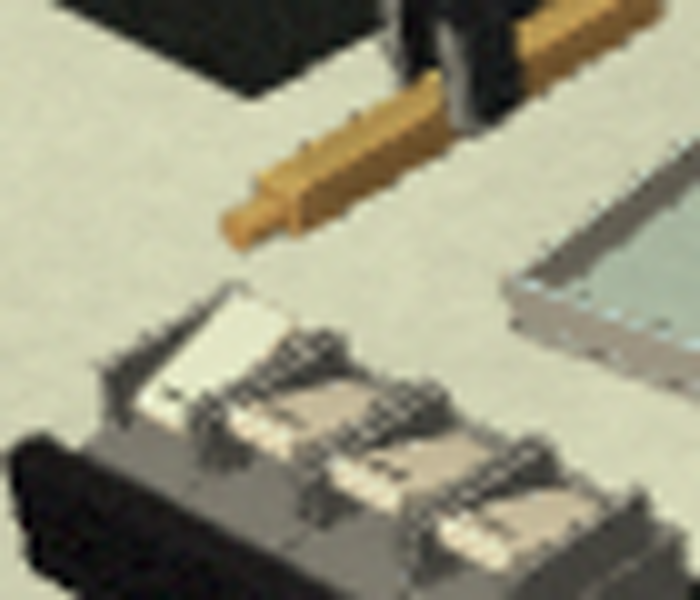

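The tip face is at scene px (164,203), about 4 mm short of the prediction in x. I'll lower it to just above the rocker and look again.

Request:
drive_tool --series '[[[0.2, 0.02, 0], [-0.1, 0.1, 0.1]], [[0.1, 0, 0], [0, 0, 0]], [[0, 0, 0], [0, 0, 0]]]'

```text
time: 6.45
eef_pos: [0.5293, -0.2952, 0.0834]
tcp_rot: [-0.006, 0.706, 0.005, 0.708]
contact_force: [0.5, 0.1, -0.7]
opening: 0.153
```

```bash
python3 - <<'E'
from h import *
im,*cs=grab("scene");cv2.imwrite("pics/l_s.png",im);crop(im,140,180,210,240,10,"pics/l_sc.png")
s=ctrl.get_state();r=Ro.from_quat(s["tcp_rot"]);X=s["eef_pos"]+r.apply([.0065,0,.084]);ps=proj(cs,X)
print(X,ps,(ps-[140,180])*10)
step([.530,-.2945,.085],rot(1),1)
E
```

```text
[ 0.6134 -0.2937  0.0772] [162.9917 208.1492] [229.9167 281.492 ]
pos [ 0.5294 -0.2951  0.0835] F [ 0.1258 -0.3331 -0.4455] op 0.156 t 6.5
total shift [-0.0293  0.0122  0.0129] turn [-0.0432  0.1047  0.0767]
[[np.float64(-0.029), np.float64(0.012), np.float64(0.013)], [np.float64(-0.04), np.float64(0.1), np.float64(0.08)]]
```

View pics/l_sc.png

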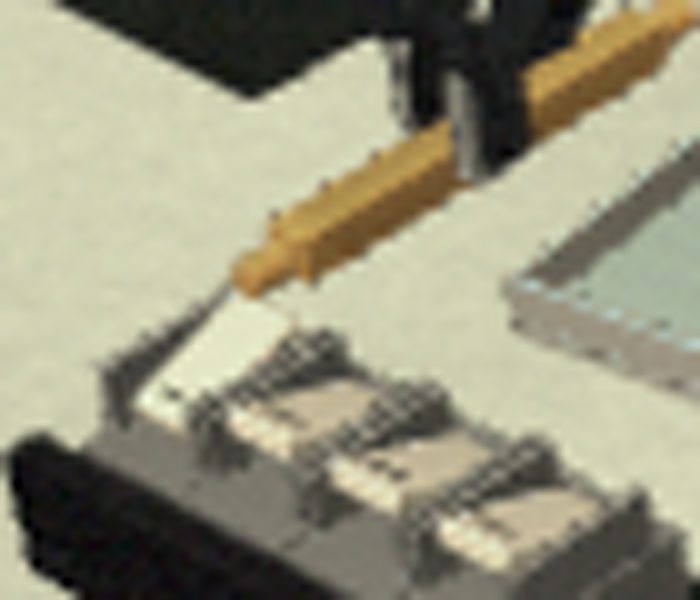

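The stub lines up with the rocker's centre line and the tip is only a few mm past its near edge. I'll move 5 mm forward, then press down in small steps.

Request:
drive_tool --series '[[[0, 0, 0.11], [0, 0, 0]], [[0.08, 0, 0], [0, 0, 0]], [[0.08, 0, 0], [0, 0, 0]], [[0.06, 0, 0], [0, 0, 0]], [[0, 0, 0], [0, 0, 0]]]'

```text
time: 7.0
eef_pos: [0.5347, -0.2954, 0.0721]
tcp_rot: [-0.007, 0.707, 0.006, 0.707]
contact_force: [-0.5, 0.3, -0.1]
opening: 0.155
```

```bash
python3 - <<'E'
from h import *
im,*cs=grab("scene");crop(im,140,180,210,240,10,"pics/m_sc.png")
step([.534,-.2945,.068],rot(1),1)
E
```

```text
pos [ 0.5348 -0.2953  0.0723] F [-1.075   0.0591 -0.4041] op 0.154 t 7.05
total shift [ 0.0857  0.0172 -0.0156] turn [ 0.0126 -0.0473  0.0919]
[[np.float64(0.086), np.float64(0.017), np.float64(-0.016)], [np.float64(0.01), np.float64(-0.05), np.float64(0.09)]]
```

View pics/m_sc.png

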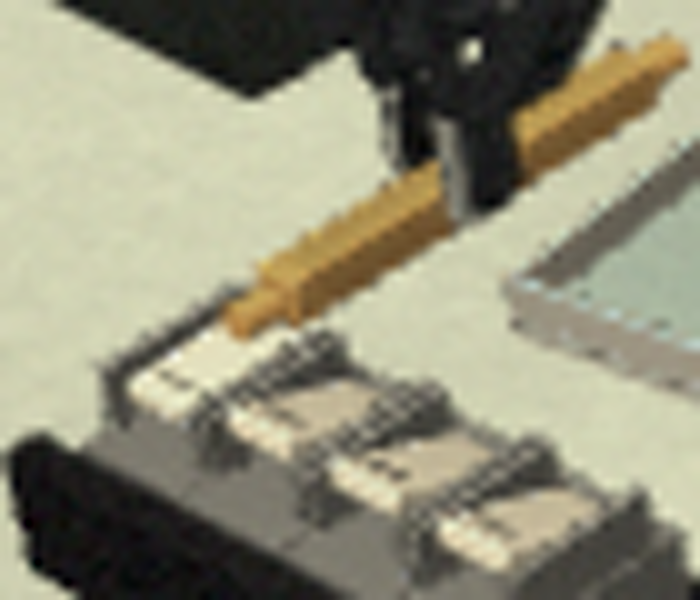

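The rocker has tilted about half-way and the stub is centred between the cheeks. I'll keep pressing.

Request:
drive_tool --series '[[[0.06, 0.01, 0], [0, 0, 0]], [[0.06, 0, 0], [0, 0, 0]], [[0, 0, 0], [0, 0, 0]]]'

```text
time: 7.35
eef_pos: [0.5346, -0.2956, 0.0676]
tcp_rot: [-0.007, 0.707, 0.005, 0.707]
contact_force: [-3.4, 1.0, 3.5]
opening: 0.16
```

```bash
python3 - <<'E'
from h import *
im,*cs=grab("scene");crop(im,140,180,210,240,10,"pics/n_sc.png")
step([.534,-.2945,.068],rot(1),1)
E
```

```text
pos [ 0.5346 -0.2956  0.0677] F [-2.9124  1.6411  2.8097] op 0.16 t 7.4
total shift [-0.006   0.0227 -0.0125] turn [ 0.021  -0.0634  0.1561]
[[np.float64(-0.006), np.float64(0.023), np.float64(-0.012)], [np.float64(0.02), np.float64(-0.06), np.float64(0.16)]]
```

View pics/n_sc.png

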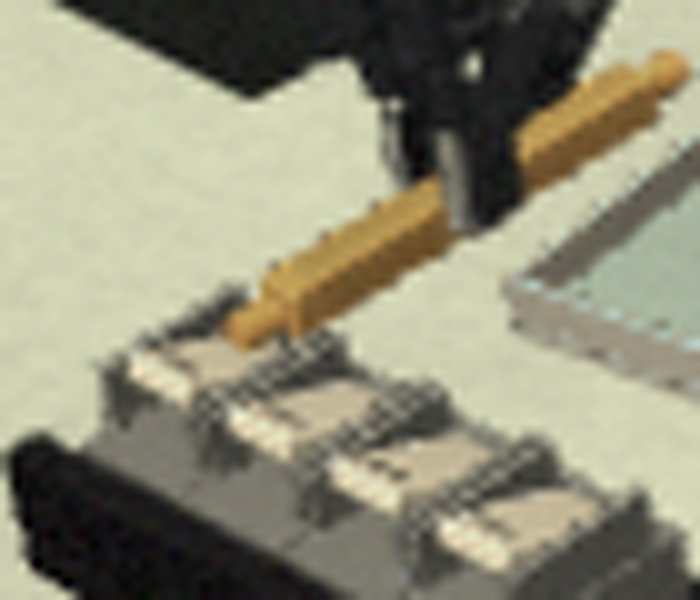

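The rocker now looks like the other three and the force is rising, which suggests the stop. One small extra push, then lift away.

Request:
drive_tool --series '[[[0.04, 0, 0], [0, 0, 0]], [[0, 0, 0], [0, 0, 0]]]'

```text
time: 7.6
eef_pos: [0.5349, -0.2959, 0.0669]
tcp_rot: [-0.008, 0.707, 0.005, 0.707]
contact_force: [-5.5, 1.6, 4.9]
opening: 0.157
```

Request:
drive_tool --series '[[[-0.3, 0, 0], [0, 0, 0]], [[-0.6, 0, -0.2], [0, 0, 0]], [[-0.6, 0, -0.6], [0, 0, 0]], [[-0.2, 0.2, -0.6], [0, 0, 0]], [[0, 0, 0], [0, 0, 0]]]'

```text
time: 8.1
eef_pos: [0.4655, -0.2863, 0.156]
tcp_rot: [-0.008, 0.705, 0.005, 0.709]
contact_force: [0.4, 0.3, -0.2]
opening: 0.158
```

```bash
python3 - <<'E'
from h import *
im,*c=grab("wrist");cv2.imwrite("pics/o_w.png",im)
im,*cs=grab("scene");crop(im,110,150,240,250,6,"pics/o_sc.png")
im,*ct=grab("top");crop(im,295,110,395,230,5,"pics/o_t.png")
s=ctrl.get_state();print(s["eef_pos"],s["qpos"])
E
```

```text
[ 0.4676 -0.2873  0.155 ] [-0.736   0.0956  1.9659  0.0003  1.0721 -2.3265]
```

View pics/o_sc.png

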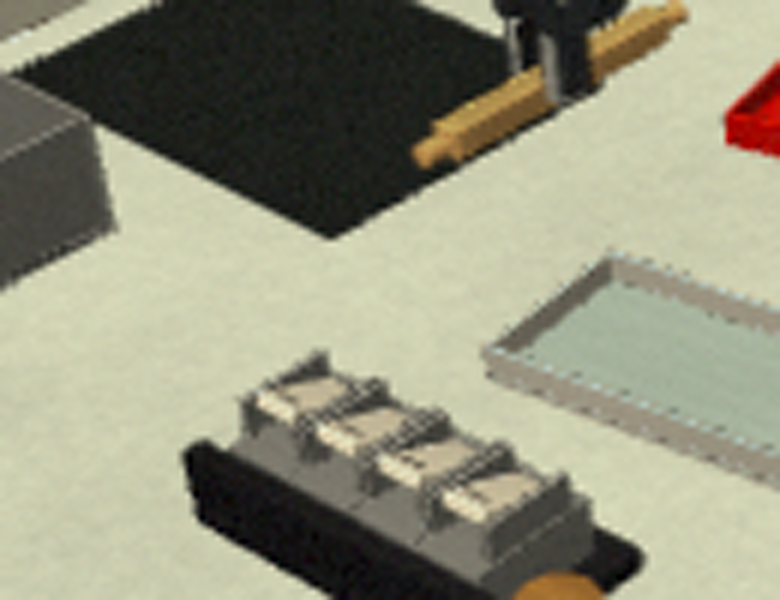

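View pics/o_w.png

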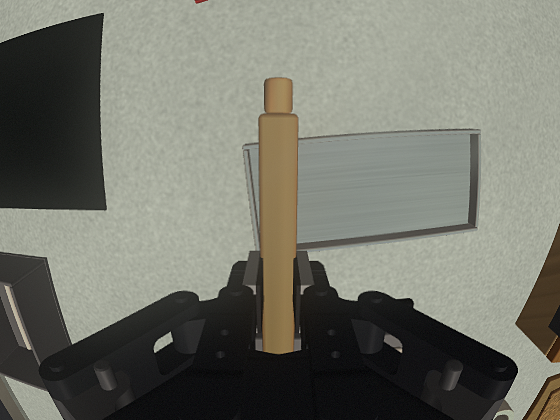

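View pics/o_t.png

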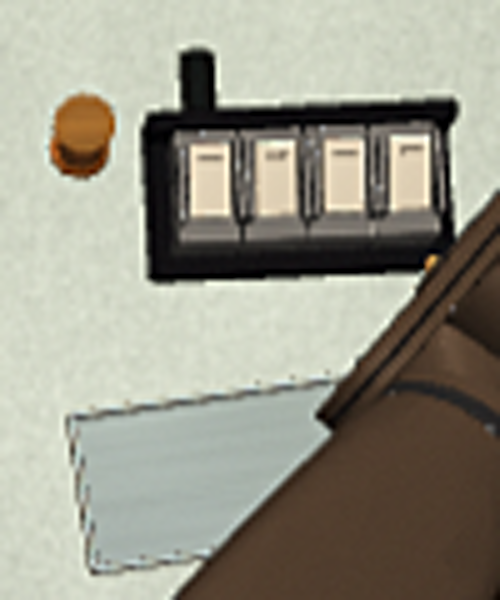

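All four rockers now match in both views, so the bank is off. Next I'll locate the tray from the wrist picture.

```bash
python3 - <<'E'
from h import *
im,*c=grab("wrist")
P=lambda u,v:plane(c,u,v,.02,True)
q=[P(245,147),P(480,130),P(477,229)]
for p in q:print(p)
print((q[0]+q[2])/2, q[1]-q[0])
step([.451,-.199,.12],rot(-83.3),10)
E
```

```text
[ 0.4195 -0.3154  0.02  ]
[ 0.3912 -0.1018  0.02  ]
[ 0.4875 -0.0893  0.02  ]
[ 0.4535 -0.2024  0.02  ] [-0.0283  0.2136  0.    ]
pos [ 0.4675 -0.2871  0.1544] F [-0.1137  0.1787 -0.7179] op 0.154 t 8.3
total shift [ 0.6784  1.7719 -0.2985] turn [84.4363  0.4115 -0.0036]
[[np.float64(0.068), np.float64(0.177), np.float64(-0.03)], [np.float64(8.44), np.float64(0.04), np.float64(-0.0)]]
[[np.float64(0.068), np.float64(0.171), np.float64(-0.055)], [np.float64(8.44), np.float64(0.04), np.float64(-0.0)]]
[[np.float64(0.068), np.float64(0.161), np.float64(-0.08)], [np.float64(8.44), np.float64(0.04), np.float64(-0.0)]]
[[np.float64(0.068), np.float64(0.147), np.float64(-0.103)], [np.float64(8.44), np.float64(0.04), np.float64(-0.0)]]
[[np.float64(0.068), np.float64(0.131), np.float64(-0.123)], [np.float64(8.44), np.float64(0.04), np.float64(-0.0)]]
[[np.float64(0.068), np.float64(0.111), np.float64(-0.141)], [np.float64(8.44), np.float64(0.04), np.float64(-0.0)]]
[[np.float64(0.068), np.float64(0.089), np.float64(-0.156)], [np.float64(8.44), np.float64(0.04), np.float64(-0.0)]]
[[np.float64(0.068), np.float64(0.066), np.float64(-0.167)], [np.float64(8.44), np.float64(0.04), np.float64(-0.0)]]
[[np.float64(0.069), np.float64(0.04), np.float64(-0.175)], [np.float64(8.44), np.float64(0.04), np.float64(-0.0)]]
[[np.float64(0.069), np.float64(0.014), np.float64(-0.179)], [np.float64(8.44), np.float64(0.04), np.float64(-0.0)]]
```

Request:
drive_tool --series '[[[0, 0.18, -0.03], [8.4, 0, 0]], [[0, 0.17, -0.05], [8.4, 0, 0]], [[0, 0.16, -0.08], [8.4, 0, 0]], [[0, 0.15, -0.1], [8.4, 0, 0]], [[0, 0.13, -0.12], [8.4, 0, 0]]]'

```text
time: 8.8
eef_pos: [0.4631, -0.2424, 0.1502]
tcp_rot: [0.253, 0.659, -0.253, 0.661]
contact_force: [0.8, 0.2, -0.5]
opening: 0.154
```

Request:
drive_tool --series '[[[0.1, 0.11, -0.14], [8.4, 0, 0]], [[0.1, 0.09, -0.16], [8.4, 0, 0]], [[0.1, 0.07, -0.17], [8.4, 0, 0]], [[0.1, 0.04, -0.18], [8.4, 0, 0]], [[0, 0, 0], [8.4, 0, 0]]]'

```text
time: 9.3
eef_pos: [0.4599, -0.2034, 0.125]
tcp_rot: [0.478, 0.523, -0.476, 0.52]
contact_force: [-0.0, -0.6, -1.4]
opening: 0.16
```

```bash
python3 - <<'E'
from h import *
step([.4525,-.200,.08],rot(-83),3)
E
```

```text
pos [ 0.4599 -0.2034  0.125 ] F [-0.0119 -0.6416 -1.3506] op 0.16 t 9.3
total shift [ 0.9002 -0.1395 -0.0766] turn [-1.8896 -0.246   0.0573]
[[np.float64(0.3), np.float64(-0.047), np.float64(-0.026)], [np.float64(-0.63), np.float64(-0.08), np.float64(0.02)]]
[[np.float64(0.3), np.float64(-0.046), np.float64(-0.026)], [np.float64(-0.63), np.float64(-0.08), np.float64(0.02)]]
[[np.float64(0.3), np.float64(-0.046), np.float64(-0.027)], [np.float64(-0.63), np.float64(-0.08), np.float64(0.02)]]
```

Request:
drive_tool --series '[[[0.3, -0.07, -0.04], [-0.9, -0.2, 0]], [[0.3, -0.07, -0.04], [-0.9, 0, 0]], [[0.3, 0, 0], [0, 0, 0]], [[0, 0, 0], [0, 0, 0]]]'

```text
time: 9.7
eef_pos: [0.455, -0.199, 0.0759]
tcp_rot: [0.469, 0.531, -0.469, 0.528]
contact_force: [0.2, 0.5, -1.3]
opening: 0.153
```

```bash
python3 - <<'E'
from h import *
im,*c=grab("wrist");cv2.imwrite("pics/p_w.png",im)
im,*cs=grab("scene");crop(im,150,140,290,245,5,"pics/p_sc.png")
step([.4525,-.200,.08],rot(-83),1)
E
```

```text
pos [ 0.4563 -0.2     0.0781] F [-0.1225  0.729   0.0048] op 0.157 t 9.8
total shift [-0.0376 -0.075  -0.0083] turn [-0.024  -0.0207 -0.0418]
[[np.float64(-0.038), np.float64(-0.075), np.float64(-0.008)], [np.float64(-0.02), np.float64(-0.02), np.float64(-0.04)]]
```

View pics/p_w.png

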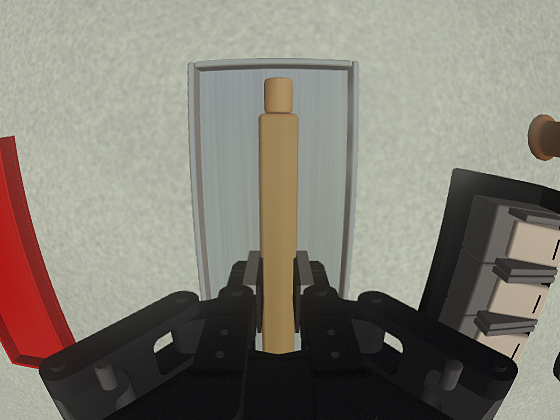

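View pics/p_sc.png

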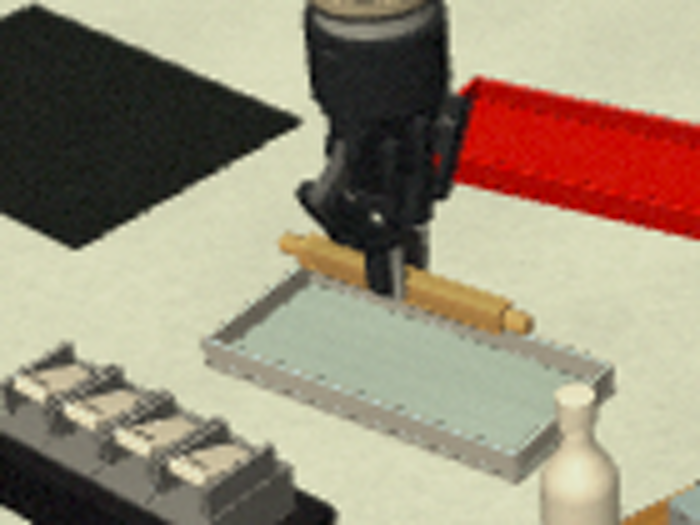

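The stylus is centred and aligned over the tray in both views, so I'll lower it.

Request:
drive_tool --series '[[[0.4, -0.04, 0], [0, 0, 0]], [[0.4, 0, 0], [0, 0, 0]], [[0.2, 0, 0], [0, 0, 0]], [[0, 0, 0], [0, 0, 0]]]'

```text
time: 10.2
eef_pos: [0.4591, -0.2029, 0.0309]
tcp_rot: [0.469, 0.526, -0.468, 0.533]
contact_force: [0.3, 0.3, -1.0]
opening: 0.154
```

```bash
python3 - <<'E'
from h import *
step([.4525,-.200,.0185],rot(-83),1)
E
```

```text
pos [ 0.4591 -0.2029  0.0309] F [ 0.3469  0.3198 -1.0496] op 0.154 t 10.2
total shift [ 0.2463 -0.1261 -0.0742] turn [ 0.015   0.3221 -0.4376]
[[np.float64(0.246), np.float64(-0.126), np.float64(-0.074)], [np.float64(0.01), np.float64(0.32), np.float64(-0.44)]]
```

Request:
drive_tool --series '[[[0.1, -0.12, -0.07], [0, 0.3, -0.4]], [[0.08, 0, 0], [0, 0, 0]], [[0.04, 0, 0], [0, 0, 0]], [[0, 0, 0], [0, 0, 0]]]'

```text
time: 10.6
eef_pos: [0.4542, -0.2012, 0.0218]
tcp_rot: [0.469, 0.528, -0.468, 0.531]
contact_force: [-0.1, -0.0, -0.3]
opening: 0.157
```

```bash
python3 - <<'E'
from h import *
im,*cs=grab("scene");crop(im,150,140,290,245,5,"pics/q_sc.png")
step([.4525,-.200,.0185],rot(-83),1)
E
```

```text
pos [ 0.4544 -0.2013  0.022 ] F [ 0.1852  0.0118 -0.2647] op 0.156 t 10.65
total shift [ 0.07   -0.035  -0.0313] turn [ 0.025   0.2021 -0.2274]
[[np.float64(0.07), np.float64(-0.035), np.float64(-0.031)], [np.float64(0.02), np.float64(0.2), np.float64(-0.23)]]
```

View pics/q_sc.png

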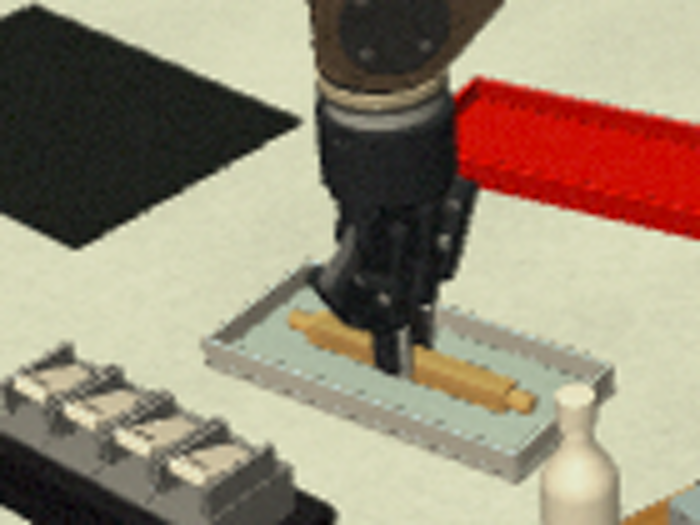

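The stylus is just above the floor. I'll lower the last few mm until it touches.

Request:
drive_tool --series '[[[0.04, -0.03, -0.03], [0, 0.2, -0.2]], [[0.03, 0, 0], [0, 0, 0]], [[0, 0, 0], [0, 0, 0]]]'

```text
time: 10.95
eef_pos: [0.4531, -0.2003, 0.019]
tcp_rot: [0.469, 0.529, -0.468, 0.53]
contact_force: [0.7, -0.3, 0.2]
opening: 0.155
```

Request:
drive_tool --series '[[[0.03, 0, 0], [0, 0, 0]], [[0, 0, 0], [0, 0, 0]]]'

```text
time: 11.15
eef_pos: [0.4537, -0.2006, 0.0189]
tcp_rot: [0.469, 0.529, -0.468, 0.53]
contact_force: [0.1, -0.5, -0.7]
opening: 0.159
```

Request:
drive_tool --series '[[[0.03, 0, 0], [0, 0, 0]], [[0, 0, 0], [0, 0, 0]]]'

```text
time: 11.35
eef_pos: [0.4542, -0.2009, 0.0188]
tcp_rot: [0.468, 0.529, -0.468, 0.53]
contact_force: [0.3, 0.3, -1.1]
opening: 0.152
```

Request:
drive_tool --series '[[[0.06, -0.02, 0], [0, 0, 0]], [[0, 0, 0], [0, 0, 0]]]'

```text
time: 11.55
eef_pos: [0.4551, -0.2015, 0.0192]
tcp_rot: [0.469, 0.529, -0.468, 0.53]
contact_force: [0.4, -0.6, -1.2]
opening: 0.157
```

Request:
drive_tool --series '[[[0.06, -0.03, -0.02], [0, 0, 0]], [[0.05, -0.02, 0], [0, 0, 0]]]'

```text
time: 11.75
eef_pos: [0.4552, -0.2017, 0.0184]
tcp_rot: [0.47, 0.528, -0.467, 0.531]
contact_force: [-5.8, 9.7, 24.8]
opening: 0.154
```

It is seated on the floor, with 25 N upward on the tool. I'll ease off and release it.

Request:
drive_tool --series '[[[-0.02, 0, 0], [0, 0, 0]], [[0, 0, 0], [0, 0, 0]]]'

```text
time: 11.95
eef_pos: [0.4556, -0.2018, 0.0197]
tcp_rot: [0.47, 0.528, -0.467, 0.532]
contact_force: [0.4, 0.6, -0.6]
opening: 0.162
```

Request:
drive_tool --series '[[[0, 0, 0], [0, 0, 0]], [[0, 0, 0], [0, 0, 0]], [[0, 0, 0], [0, 0, 0]]]' --grip -0.1

```text
time: 12.25
eef_pos: [0.4545, -0.2013, 0.018]
tcp_rot: [0.47, 0.528, -0.467, 0.531]
contact_force: [0.4, 0.2, 0.2]
opening: 0.446
```

Request:
drive_tool --series '[[[-0.3, 0, 0], [0, 0, 0]], [[-0.6, 0, 0], [0, 0, 0]], [[-0.9, 0, 0], [0, 0, 0]], [[-0.9, 0, 0], [0, 0, 0]], [[-0.9, 0, 0], [0, 0, 0]]]'

```text
time: 12.75
eef_pos: [0.448, -0.198, 0.1927]
tcp_rot: [0.469, 0.537, -0.468, 0.522]
contact_force: [1.1, -0.6, -0.1]
opening: 0.45
```

```bash
python3 - <<'E'
from h import *
im,*c=grab("wrist");cv2.imwrite("pics/r_w.png",im)
im,*cs=grab("scene");crop(im,150,140,290,245,5,"pics/r_sc.png")
s=ctrl.get_state();print(s["eef_pos"],s["qpos"],s["contact_force"])
E
```

```text
[ 0.4522 -0.2009  0.1994] [-0.6248 -0.0744  2.0499  0.0031  1.17   -0.7477] [ 0.4602 -1.0855  0.0048]
```

View pics/r_sc.png

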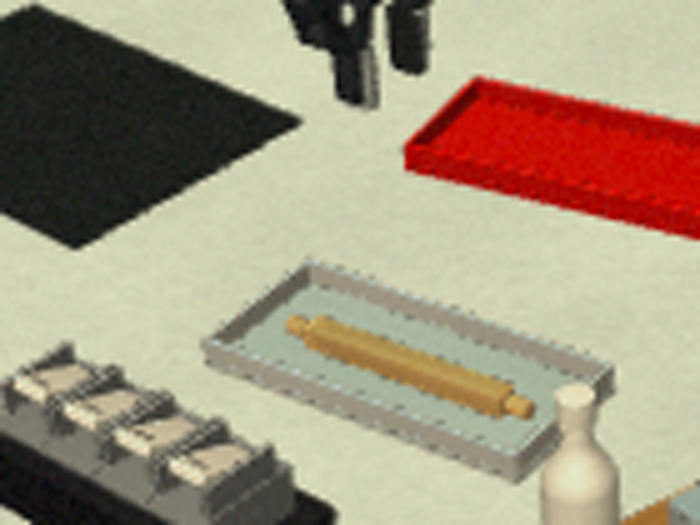

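View pics/r_w.png

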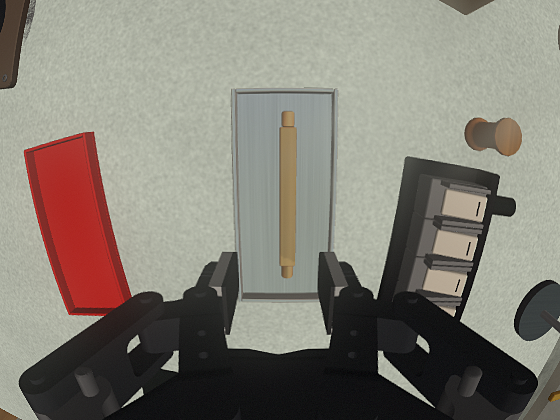

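The stylus lies flat and free in the grey tray. Now for the bolt: I'll close the jaws and go to the far side of the post.

```bash
python3 - <<'E'
from h import *
step([.602,.330,.25],rot(-12),12)
E
```

```text
pos [ 0.4522 -0.2009  0.1994] F [ 0.4602 -1.0855  0.0048] op 0.447 t 12.85
total shift [ -0.9665   4.2607 -10.1807] turn [-71.0328  -0.2697  -0.1247]
[[np.float64(-0.081), np.float64(0.355), np.float64(-0.848)], [np.float64(-5.92), np.float64(-0.02), np.float64(-0.01)]]
[[np.float64(-0.081), np.float64(0.441), np.float64(-0.807)], [np.float64(-5.92), np.float64(-0.02), np.float64(-0.01)]]
[[np.float64(-0.081), np.float64(0.522), np.float64(-0.757)], [np.float64(-5.92), np.float64(-0.02), np.float64(-0.01)]]
[[np.float64(-0.082), np.float64(0.597), np.float64(-0.7)], [np.float64(-5.92), np.float64(-0.02), np.float64(-0.01)]]
[[np.float64(-0.082), np.float64(0.666), np.float64(-0.634)], [np.float64(-5.92), np.float64(-0.02), np.float64(-0.01)]]
[[np.float64(-0.082), np.float64(0.728), np.float64(-0.562)], [np.float64(-5.92), np.float64(-0.02), np.float64(-0.01)]]
[[np.float64(-0.083), np.float64(0.782), np.float64(-0.484)], [np.float64(-5.92), np.float64(-0.02), np.float64(-0.01)]]
[[np.float64(-0.083), np.float64(0.827), np.float64(-0.401)], [np.float64(-5.92), np.float64(-0.02), np.float64(-0.01)]]
[[np.float64(-0.083), np.float64(0.864), np.float64(-0.313)], [np.float64(-5.92), np.float64(-0.02), np.float64(-0.01)]]
[[np.float64(-0.084), np.float64(0.892), np.float64(-0.223)], [np.float64(-5.92), np.float64(-0.02), np.float64(-0.01)]]
[[np.float64(-0.084), np.float64(0.91), np.float64(-0.129)], [np.float64(-5.92), np.float64(-0.02), np.float64(-0.01)]]
[[np.float64(-0.084), np.float64(0.919), np.float64(-0.035)], [np.float64(-5.92), np.float64(-0.02), np.float64(-0.01)]]
```

Request:
drive_tool --series '[[[-0.6, 0.35, -0.7], [-5.9, 0, 0]], [[-0.6, 0.44, -0.65], [-5.9, 0, 0]], [[0, 0.52, -0.76], [-5.9, 0, 0]], [[0, 0.6, -0.7], [-5.9, 0, 0]], [[0, 0.67, -0.63], [-5.9, 0, 0]]]' --grip -1 --newtons 60

```text
time: 13.35
eef_pos: [0.5169, 0.0044, 0.2589]
tcp_rot: [0.317, 0.633, -0.315, 0.632]
contact_force: [0.5, 0.1, 0.5]
opening: 0.004
```

Request:
drive_tool --series '[[[0, 0.73, -0.56], [-5.9, 0, 0]], [[0, 0.78, -0.48], [-5.9, 0, 0]], [[0, 0.83, -0.4], [-5.9, 0, 0]], [[0, 0.86, -0.31], [-5.9, 0, 0]], [[0, 0.89, -0.22], [-5.9, 0, 0]]]'

```text
time: 13.85
eef_pos: [0.5765, 0.2353, 0.2539]
tcp_rot: [0.137, 0.695, -0.137, 0.692]
contact_force: [1.0, -0.3, -0.1]
opening: 0.005
```

```bash
python3 - <<'E'
from h import *
step([.602,.330,.25],rot(-12),4)
E
```

```text
pos [0.5765 0.2353 0.2539] F [ 0.9845 -0.306  -0.1149] op 0.005 t 13.85
total shift [ 0.0792  1.9451 -0.2481] turn [-10.3534  -0.2277  -0.0458]
[[np.float64(0.02), np.float64(0.486), np.float64(-0.062)], [np.float64(-2.59), np.float64(-0.06), np.float64(-0.01)]]
[[np.float64(0.02), np.float64(0.489), np.float64(-0.04)], [np.float64(-2.59), np.float64(-0.06), np.float64(-0.01)]]
[[np.float64(0.02), np.float64(0.49), np.float64(-0.018)], [np.float64(-2.59), np.float64(-0.06), np.float64(-0.01)]]
[[np.float64(0.019), np.float64(0.49), np.float64(0.004)], [np.float64(-2.59), np.float64(-0.06), np.float64(-0.01)]]
```

Yaw -12 would put the jaw axis along the push direction. I want it across the bolt, so I'll turn back to yaw -102.

```bash
python3 - <<'E'
from h import *
step([.603,.333,.25],rot(-102),10)
E
```

```text
pos [0.5765 0.2353 0.2539] F [ 0.9845 -0.306  -0.1149] op 0.005 t 13.85
total shift [ 0.0792  2.0082 -0.2524] turn [79.6464 -0.2096  0.1394]
[[np.float64(0.008), np.float64(0.201), np.float64(-0.025)], [np.float64(7.96), np.float64(-0.02), np.float64(0.01)]]
[[np.float64(0.008), np.float64(0.195), np.float64(-0.053)], [np.float64(7.96), np.float64(-0.02), np.float64(0.01)]]
[[np.float64(0.008), np.float64(0.186), np.float64(-0.079)], [np.float64(7.96), np.float64(-0.02), np.float64(0.01)]]
[[np.float64(0.008), np.float64(0.173), np.float64(-0.104)], [np.float64(7.96), np.float64(-0.02), np.float64(0.01)]]
[[np.float64(0.008), np.float64(0.157), np.float64(-0.127)], [np.float64(7.96), np.float64(-0.02), np.float64(0.01)]]
[[np.float64(0.008), np.float64(0.138), np.float64(-0.148)], [np.float64(7.96), np.float64(-0.02), np.float64(0.01)]]
[[np.float64(0.008), np.float64(0.116), np.float64(-0.166)], [np.float64(7.96), np.float64(-0.02), np.float64(0.01)]]
[[np.float64(0.008), np.float64(0.092), np.float64(-0.18)], [np.float64(7.96), np.float64(-0.02), np.float64(0.01)]]
[[np.float64(0.008), np.float64(0.066), np.float64(-0.191)], [np.float64(7.96), np.float64(-0.02), np.float64(0.01)]]
[[np.float64(0.008), np.float64(0.039), np.float64(-0.199)], [np.float64(7.96), np.float64(-0.02), np.float64(0.01)]]
```

Request:
drive_tool --series '[[[0, 0.2, -0.03], [8, 0, 0]], [[0, 0.2, -0.05], [8, 0, 0]], [[0, 0.19, -0.08], [8, 0, 0]], [[0, 0.17, -0.1], [8, 0, 0]], [[0, 0.16, -0.13], [8, 0, 0]]]'

```text
time: 14.35
eef_pos: [0.5885, 0.2922, 0.2445]
tcp_rot: [0.369, 0.606, -0.374, 0.598]
contact_force: [-0.5, 0.8, 0.1]
opening: 0.0
```

Request:
drive_tool --series '[[[0, 0.14, -0.15], [8, 0, 0]], [[0, 0.12, -0.17], [8, 0, 0]], [[0, 0.09, -0.18], [8, 0, 0]], [[0, 0.07, -0.19], [8, 0, 0]], [[0, 0.04, -0.2], [8, 0, 0]]]'

```text
time: 14.85
eef_pos: [0.6023, 0.3422, 0.2349]
tcp_rot: [-0.554, -0.434, 0.569, -0.426]
contact_force: [0.1, -0.5, 0.6]
opening: 0.006
```

```bash
python3 - <<'E'
from h import *
im,*c=grab("wrist");cv2.imwrite("pics/s_w.png",im)
im,*c=grab("top");crop(im,135,90,285,230,4,"pics/s_t.png")
im,*c=grab("scene");crop(im,230,180,430,330,4,"pics/s_s.png")
step([.603,.333,.2],rot(-102),2)
E
```

```text
pos [0.6021 0.342  0.235 ] F [ 0.8187 -0.039  -0.4721] op -0.002 t 15.0
total shift [0.6994 0.0779 0.1634] turn [-2.4915  0.5515  1.3033]
[[np.float64(0.35), np.float64(0.039), np.float64(0.082)], [np.float64(-1.25), np.float64(0.28), np.float64(0.65)]]
[[np.float64(0.35), np.float64(0.033), np.float64(0.084)], [np.float64(-1.25), np.float64(0.28), np.float64(0.65)]]
```

View pics/s_w.png

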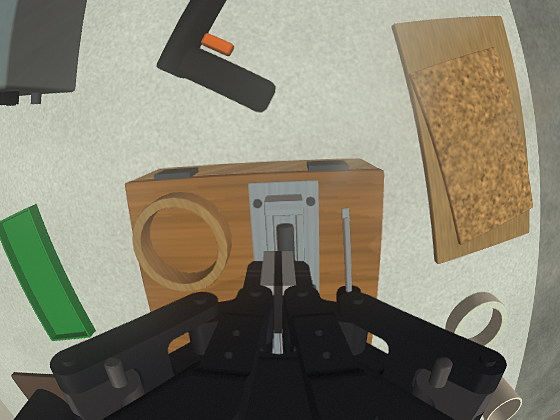

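View pics/s_t.png

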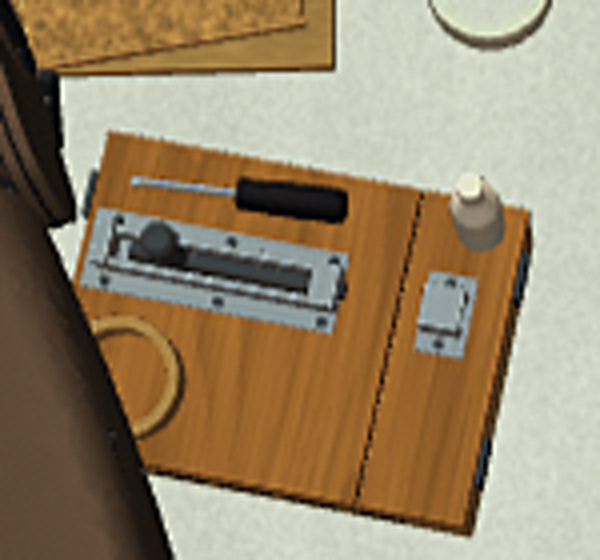

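View pics/s_s.png

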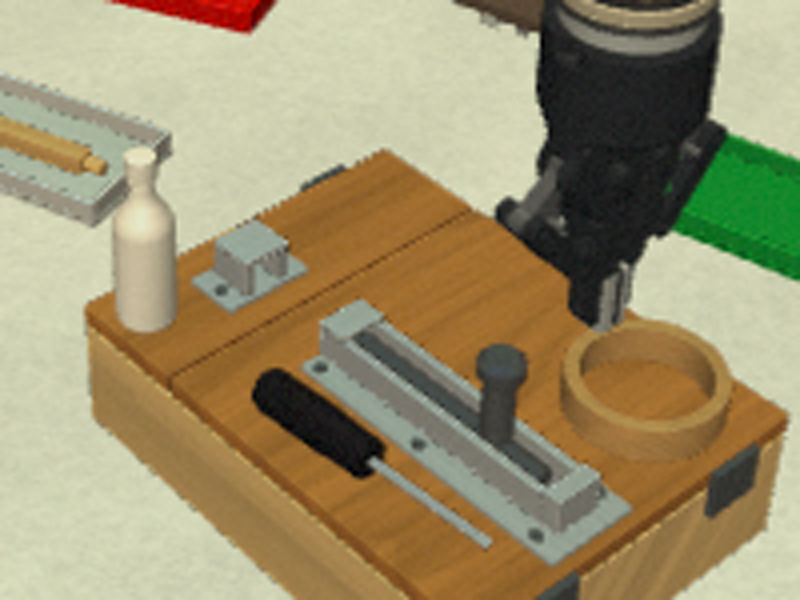

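The wrist view shows the channel's back end centred at px (285,205) and the rod at (286,235). The fingers are behind the post and the line of travel is clear. I'll cross-check the bolt line.

```bash
python3 - <<'E'
from h import *
_,*c=grab("wrist");_,*ct=grab("top")
P=lambda u,v,z:plane(c,u,v,z,True)
print("chan end L/R",P(265,204,.118),P(303,203,.118)," rod end",P(286,225,.108))
print("chest back corners",P(127,185,.09),P(384,172,.09))
T=lambda x,y,z:plane(ct,135+x/4,90+y/4,z)
print("knob T",T(160,240,.166),"keeper T",T(444,302,.119))
d=np.array([.208,.978]);
k=(T(160,240,.166)-T(444,302,.119))[:2];print("axis from top",np.degrees(np.arctan2(-k[0],k[1])))
E
```

```text
chan end L/R [0.59   0.3491 0.118 ] [0.6193 0.3426 0.118 ]  rod end [0.6011 0.3249 0.108 ]
chest back corners [0.4642 0.3928 0.09  ] [0.6956 0.3454 0.09  ]
knob T [0.5895 0.2877 0.166 ] keeper T [0.552  0.0952 0.119 ]
axis from top -11.017632878219576
```

```bash
python3 - <<'E'
from h import *
step([.6018,.3269,.18],rot(-101.6),2)
E
```

```text
pos [0.6023 0.3416 0.2359] F [-0.1782  0.8813 -0.2543] op 0.005 t 15.1
total shift [1.1199 0.0874 0.276 ] turn [-2.9517  0.51    1.2467]
[[np.float64(0.56), np.float64(0.044), np.float64(0.138)], [np.float64(-1.48), np.float64(0.26), np.float64(0.62)]]
[[np.float64(0.56), np.float64(0.034), np.float64(0.141)], [np.float64(-1.48), np.float64(0.26), np.float64(0.62)]]
```

Request:
drive_tool --series '[[[0.1, 0.04, 0.12], [-1.5, 0.3, 0.6]], [[0.5, 0.04, 0.12], [-1.5, 0.2, 0.6]], [[0.5, 0, 0], [0, 0, 0]], [[0.4, 0, 0], [0, 0, 0]]]'

```text
time: 15.5
eef_pos: [0.6059, 0.3274, 0.1647]
tcp_rot: [0.549, 0.448, -0.542, 0.451]
contact_force: [0.5, 0.5, 0.3]
opening: -0.001
```

```bash
python3 - <<'E'
from h import *
step([.6018,.3269,.137],rot(-101.6),2)
im,*c=grab("scene");crop(im,280,200,430,320,5,"pics/t_s.png")
step([.6018,.3269,.137],rot(-101.6),2)
E
```

```text
pos [0.6059 0.3274 0.1647] F [0.4777 0.5447 0.2759] op -0.001 t 15.5
total shift [ 0.553  -0.0844  0.0278] turn [ 0.5945 -0.3055 -0.5581]
[[np.float64(0.277), np.float64(-0.042), np.float64(0.014)], [np.float64(0.3), np.float64(-0.15), np.float64(-0.28)]]
[[np.float64(0.277), np.float64(-0.041), np.float64(0.013)], [np.float64(0.3), np.float64(-0.15), np.float64(-0.28)]]
pos [0.6039 0.3265 0.1601] F [-1.0208 -1.2497 -3.3706] op 0.001 t 15.55
total shift [ 0.4621 -0.0447  0.0005] turn [ 0.5838 -0.0874 -0.2163]
[[np.float64(0.231), np.float64(-0.022), np.float64(0.0)], [np.float64(0.29), np.float64(-0.04), np.float64(-0.11)]]
[[np.float64(0.231), np.float64(-0.022), np.float64(0.0)], [np.float64(0.29), np.float64(-0.04), np.float64(-0.11)]]
```

View pics/t_s.png

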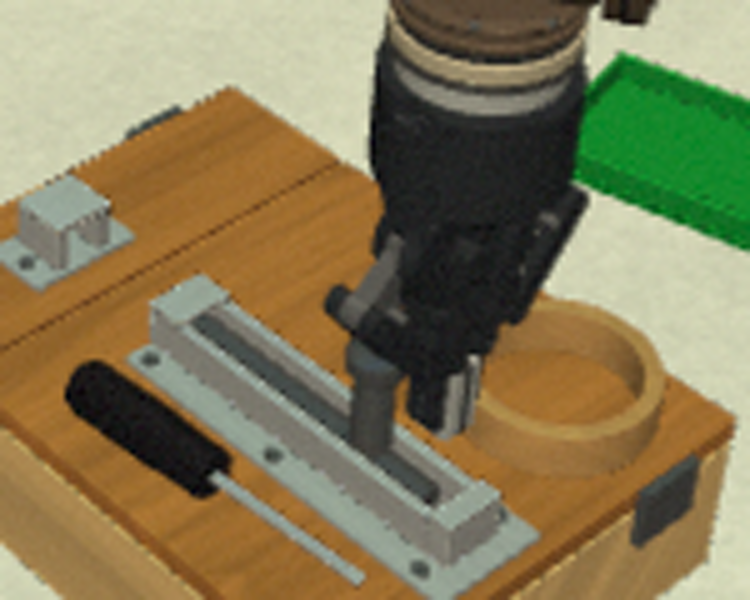

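Request:
drive_tool --series '[[[0.2, -0.04, 0], [0.5, 0, -0.2]], [[0.2, 0, 0], [0, 0, 0]], [[0.05, 0, 0], [0, 0, 0]]]'

```text
time: 15.85
eef_pos: [0.6019, 0.3259, 0.1367]
tcp_rot: [0.548, 0.448, -0.547, 0.447]
contact_force: [-0.5, -1.0, -0.2]
opening: -0.0
```

```bash
python3 - <<'E'
from h import *
im,*c=grab("scene");crop(im,280,200,430,320,5,"pics/u_s.png")
step([.6018,.3269,.137],rot(-101.6),1)
step([.586,.250,.137],rot(-101.6),1)
E
```

```text
pos [0.602  0.326  0.1369] F [-0.3283 -0.3272  0.4249] op 0.0 t 15.9
total shift [-0.0028 -0.007  -0.0176] turn [ 0.1314 -0.0831 -0.0081]
[[np.float64(-0.003), np.float64(-0.007), np.float64(-0.018)], [np.float64(0.13), np.float64(-0.08), np.float64(-0.01)]]
pos [0.602  0.326  0.1369] F [-0.3283 -0.3272  0.4249] op 0.0 t 15.9
total shift [-0.005  -0.0109  1.5526] turn [ 0.1314 -0.0831 -0.0081]
[[np.float64(-0.005), np.float64(-0.011), np.float64(1.553)], [np.float64(0.13), np.float64(-0.08), np.float64(-0.01)]]
```

View pics/u_s.png

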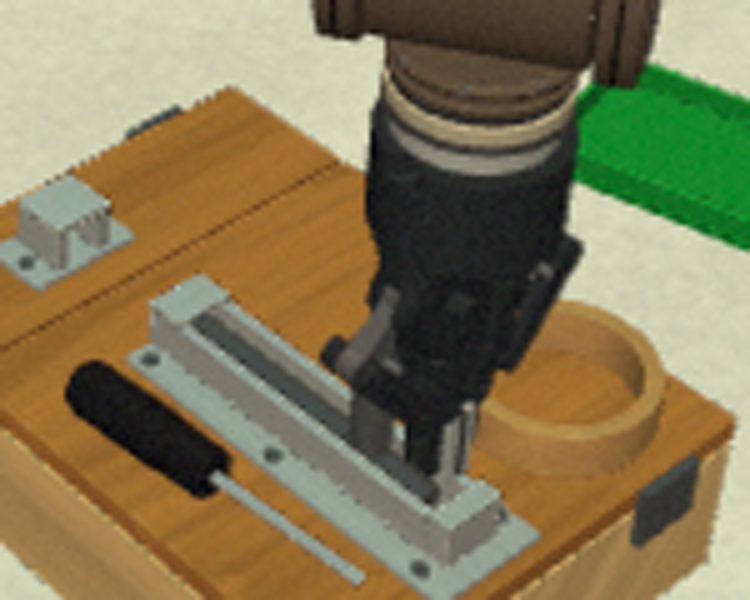

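The fingers are above the channel behind the post. I'll push along tool +z.

Request:
drive_tool --series '[[[0, 0, 0.15], [0.1, 0, 0]], [[0, 0, 0.2], [0, 0, 0]], [[0, 0, 0.2], [0, 0, 0]], [[0, 0, 0.2], [0, 0, 0]]]'

```text
time: 16.3
eef_pos: [0.5949, 0.2899, 0.1387]
tcp_rot: [0.551, 0.448, -0.545, 0.446]
contact_force: [0.6, 3.0, -2.6]
opening: 0.0
```

```bash
python3 - <<'E'
from h import *
im,*c=grab("scene");crop(im,260,200,410,320,5,"pics/v_s.png")
step([.580,.221,.137],rot(-101.6),1)
E
```

```text
pos [0.5947 0.2883 0.1387] F [-0.419   1.1228  0.4581] op 0.002 t 16.35
total shift [ 0.0247 -0.018   1.3779] turn [ 0.0624 -0.3606 -0.1526]
[[np.float64(0.025), np.float64(-0.018), np.float64(1.378)], [np.float64(0.06), np.float64(-0.36), np.float64(-0.15)]]
```

View pics/v_s.png

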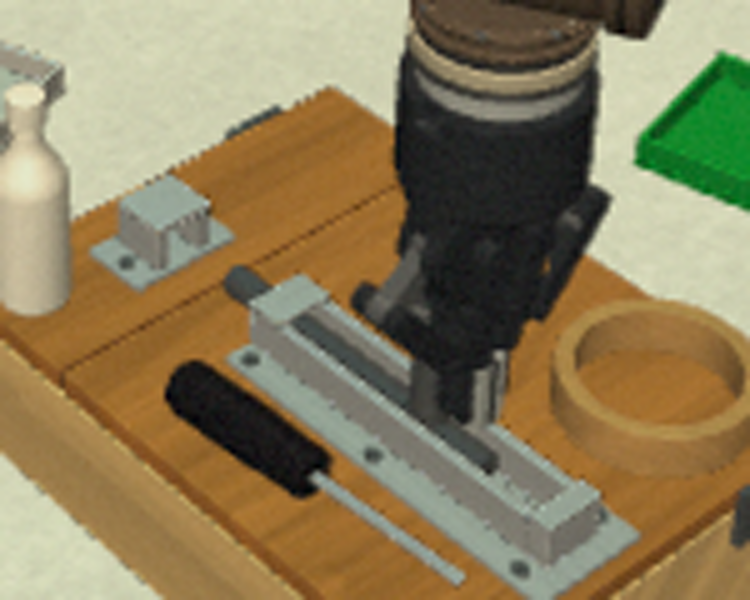

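The bolt is moving. About 65 mm of travel remains.

Request:
drive_tool --series '[[[0.02, 0, 0.25], [0, -0.3, 0]], [[0, 0, 0.25], [0, 0, 0]], [[0, 0, 0.25], [0, 0, 0]], [[0, 0, 0.25], [0, 0, 0]]]'

```text
time: 16.75
eef_pos: [0.5838, 0.2379, 0.1387]
tcp_rot: [0.55, 0.447, -0.546, 0.447]
contact_force: [-0.7, 5.2, -0.8]
opening: -0.0
```

```bash
python3 - <<'E'
from h import *
im,*c=grab("scene");crop(im,260,200,410,320,5,"pics/w_s.png")
step([.580,.221,.137],rot(-101.6),1)
E
```

```text
pos [0.5835 0.236  0.1386] F [-0.2675  1.0982  0.838 ] op 0.0 t 16.8
total shift [ 0.0319 -0.009   0.3076] turn [ 0.017  -0.1516 -0.1518]
[[np.float64(0.032), np.float64(-0.009), np.float64(0.308)], [np.float64(0.02), np.float64(-0.15), np.float64(-0.15)]]
```

View pics/w_s.png

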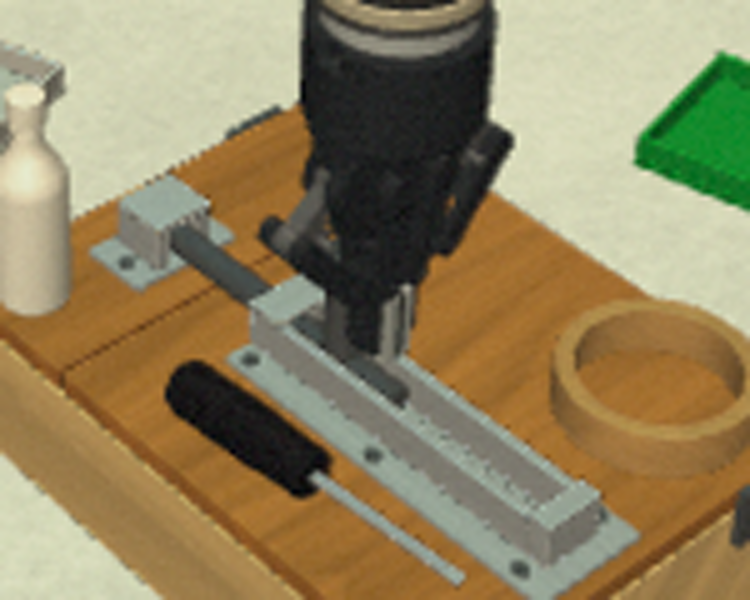

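The tip has entered the keeper, with roughly 12–15 mm left. I'll push slowly to the stop.

Request:
drive_tool --series '[[[0.02, 0, 0.12], [0, -0.1, 0]], [[0, 0, 0.1], [0, 0, 0]], [[0, 0, 0.06], [0, 0, 0]]]'

```text
time: 17.1
eef_pos: [0.5819, 0.2267, 0.1388]
tcp_rot: [0.556, 0.448, -0.543, 0.443]
contact_force: [3.7, 17.3, -5.6]
opening: -0.002
```

Request:
drive_tool --series '[[[0, 0, 0.06], [0, 0, 0]], [[0, 0, 0.06], [0, 0, 0]]]'

```text
time: 17.3
eef_pos: [0.5821, 0.2271, 0.1389]
tcp_rot: [0.562, 0.45, -0.538, 0.44]
contact_force: [3.8, 12.7, -3.9]
opening: 0.001
```

Request:
drive_tool --series '[[[0, 0, 0.06], [0, 0, 0]], [[0, 0, 0.06], [0, 0, 0]]]'

```text
time: 17.5
eef_pos: [0.5823, 0.2274, 0.1391]
tcp_rot: [0.567, 0.451, -0.533, 0.437]
contact_force: [2.8, 12.4, -2.5]
opening: -0.0
```

The motion has stopped at 12–17 N, consistent with the stop. I'll check it in pictures.

```bash
python3 - <<'E'
from h import *
im,*c=grab("scene");crop(im,240,190,390,310,5,"pics/x_s.png")
im,*c=grab("top");crop(im,135,90,285,230,4,"pics/x_t.png")
E
```

```text
(no output)
```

View pics/x_s.png

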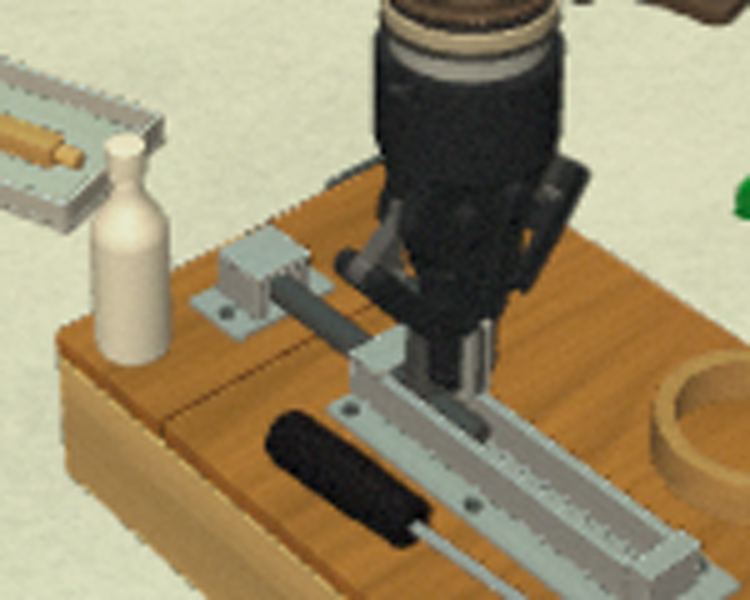

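View pics/x_t.png

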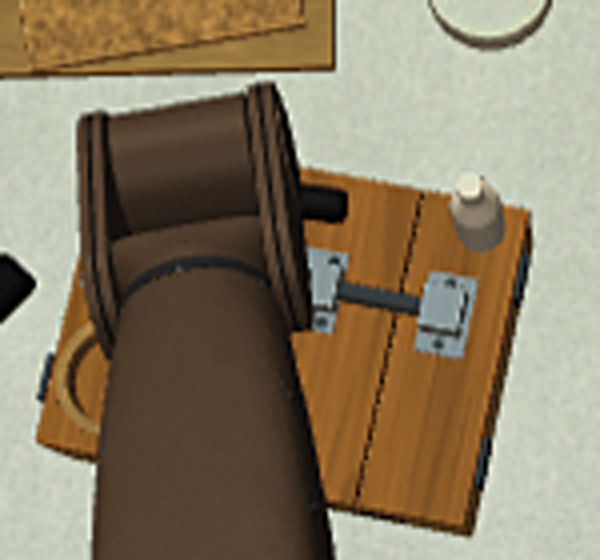

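Request:
drive_tool --series '[[[0, 0, -0.3], [0, 0, 0]], [[0, 0, -0.4], [-1, 0, 0]], [[-0.8, 0, 0], [0, 0, 0]], [[-0.8, 0, -0.7], [0, 0, 0]], [[0, 0, -1], [0, 0, 0]]]'

```text
time: 18.1
eef_pos: [0.605, 0.3401, 0.2246]
tcp_rot: [0.56, 0.454, -0.533, 0.443]
contact_force: [1.0, 0.2, 1.5]
opening: 0.001
```

Request:
drive_tool --series '[[[0, 0, -1], [0, 0, 0]], [[0, 0, -1], [0, 0, 0]], [[0, 0, -0.6], [0, 0, 0]], [[0, 0, 0], [0, 0, 0]]]'

```text
time: 18.5
eef_pos: [0.6311, 0.4751, 0.2327]
tcp_rot: [0.56, 0.454, -0.529, 0.448]
contact_force: [-0.2, -1.1, -0.4]
opening: 0.001
```

```bash
python3 - <<'E'
from h import *
im,*cs=grab("scene");cv2.imwrite("pics/y_sf.png",im);crop(im,240,190,390,310,5,"pics/y_s.png")
im,*ct=grab("top");cv2.imwrite("pics/y_tf.png",im);crop(im,145,110,265,220,6,"pics/y_t.png")
print(ctrl.get_state()["eef_pos"])
E
```

```text
[0.6311 0.4718 0.2323]
```

View pics/y_s.png

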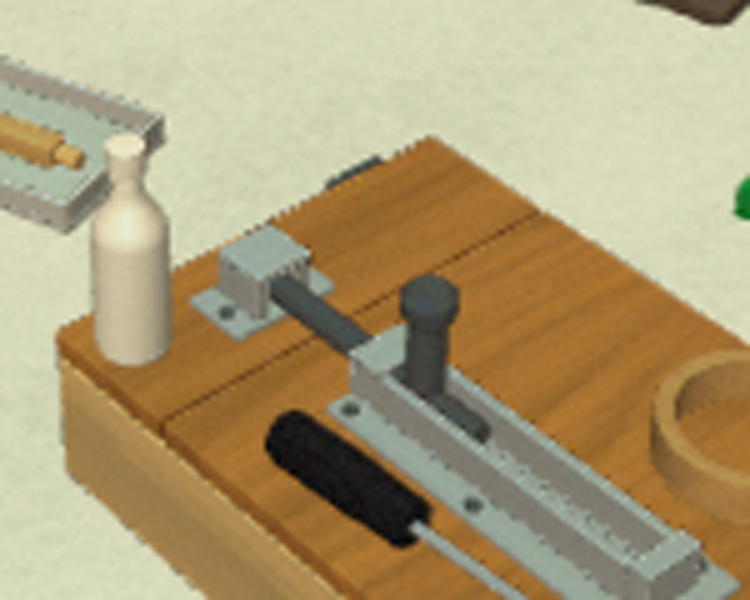

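View pics/y_t.png

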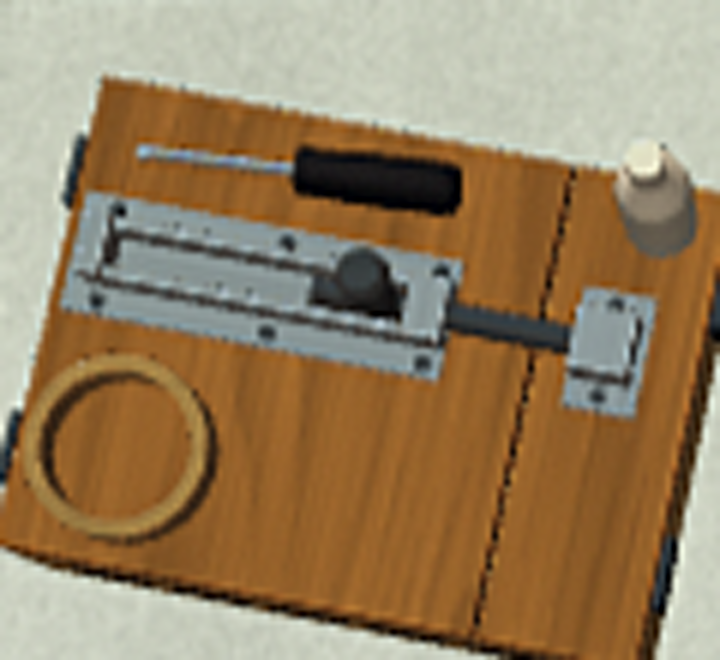

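The post stands at the front end of its channel and the rod passes into the keeper. I'll measure the travel from the knob before and after.

```bash
python3 - <<'E'
from h import *
_,*ct=grab("top");_,*cs=grab("scene")
def match(a,b,box,search):
    A=cv2.resize(cv2.imread(a),None,fx=8,fy=8,interpolation=cv2.INTER_CUBIC);B=cv2.resize(cv2.imread(b),None,fx=8,fy=8,interpolation=cv2.INTER_CUBIC)
    x0,y0,x1,y1=[8*v for v in box];t=A[y0:y1,x0:x1];X0,Y0,X1,Y1=[8*v for v in search]
    r=cv2.matchTemplate(B[Y0:Y1,X0:X1],t,cv2.TM_CCOEFF_NORMED);_,m,_,l=cv2.minMaxLoc(r)
    c0=np.array([(x0+x1)/2,(y0+y1)/2])/8;c1=np.array([X0+l[0]+(x1-x0)/2,Y0+l[1]+(y1-y0)/2])/8
    return c0,c1,m
d=np.array([-.2011,-.98])
for n,c,box,se in(("a_top.png:y_tf.png",ct,(168,143,183,156),(190,140,225,170)),("a_scene.png:y_sf.png",cs,(347,264,365,290),(305,235,350,285))):
    a,b=n.split(":");c0,c1,m=match("pics/"+a,"pics/"+b,box,se)
    for z in(.15,.166):
        v=(plane(c,*c1,z)-plane(c,*c0,z))[:2];print(n,c0,c1,round(m,3),z,v,v@d,np.linalg.norm(v))
E
```

```text
a_top.png:y_tf.png [175.5 149.5] [205.875 155.375] 0.948 0.15 [-0.0188 -0.0856] 0.08767542297412957 0.0876468800672855
a_top.png:y_tf.png [175.5 149.5] [205.875 155.375] 0.948 0.166 [-0.0186 -0.0845] 0.08651669477906682 0.08648852909847163
a_scene.png:y_sf.png [356. 277.] [326.875 255.625] 0.898 0.15 [-0.0189 -0.0843] 0.08636588900609198 0.08634350049343664
a_scene.png:y_sf.png [356. 277.] [326.875 255.625] 0.898 0.166 [-0.0184 -0.0823] 0.08440981547966168 0.08438793403730234
```

By eye and by matching, the travel is 84–88 mm, with a few mm of uncertainty. I'll push again, square on, to confirm that it's against the stop.

```bash
python3 - <<'E'
from h import *
# t=.10 on bolt line
step([.567+.2011*.105,.1574+.98*.105,.235],rot(-101.6),5)
E
```

```text
pos [0.6314 0.4699 0.2324] F [ 0.5375 -0.0096  0.0202] op 0.003 t 18.7
total shift [-0.2076 -0.0435  4.2746] turn [ 0.5455 -2.0795 -1.1054]
[[np.float64(-0.042), np.float64(-0.009), np.float64(0.855)], [np.float64(0.11), np.float64(-0.42), np.float64(-0.22)]]
[[np.float64(-0.035), np.float64(-0.007), np.float64(0.855)], [np.float64(0.11), np.float64(-0.42), np.float64(-0.22)]]
[[np.float64(-0.029), np.float64(-0.006), np.float64(0.855)], [np.float64(0.11), np.float64(-0.42), np.float64(-0.22)]]
[[np.float64(-0.023), np.float64(-0.004), np.float64(0.856)], [np.float64(0.11), np.float64(-0.42), np.float64(-0.22)]]
[[np.float64(-0.017), np.float64(-0.003), np.float64(0.856)], [np.float64(0.11), np.float64(-0.42), np.float64(-0.22)]]
```

Request:
drive_tool --series '[[[0, 0, 0.85], [0.1, -0.5, -0.3]], [[0, 0, 0.85], [0.1, -0.5, -0.3]], [[0, 0, 0.85], [0.1, -0.5, -0.3]], [[0, 0, 0.85], [0.1, -0.5, -0.2]], [[0, 0, 0.4], [0.1, 0, 0]]]'

```text
time: 19.2
eef_pos: [0.5917, 0.2718, 0.2271]
tcp_rot: [-0.547, -0.446, 0.55, -0.447]
contact_force: [0.0, 0.0, 0.1]
opening: 0.001
```

```bash
python3 - <<'E'
from h import *
ctrl.read_camera("top")
step([.567+.2011*.1,.1574+.98*.1,.137],rot(-101.6),3)
E
```

```text
pos [0.5917 0.2698 0.2272] F [ 0.5647 -1.2152 -0.4332] op -0.001 t 19.25
total shift [ 1.8057 -0.0282  0.2881] turn [-0.2235  0.3662  0.0766]
[[np.float64(0.602), np.float64(-0.009), np.float64(0.096)], [np.float64(-0.07), np.float64(0.12), np.float64(0.03)]]
[[np.float64(0.602), np.float64(-0.01), np.float64(0.097)], [np.float64(-0.07), np.float64(0.12), np.float64(0.03)]]
[[np.float64(0.601), np.float64(-0.01), np.float64(0.099)], [np.float64(-0.07), np.float64(0.12), np.float64(0.03)]]
```

Request:
drive_tool --series '[[[0.6, 0, 0.05], [-0.2, 0.3, 0]], [[0.6, 0, 0.05], [0, 0, 0]], [[0.55, 0, 0.1], [0, 0, 0]], [[0, 0, 0.15], [0, 0, 0]], [[0, 0, 0.15], [0, 0, 0]]]'

```text
time: 19.75
eef_pos: [0.5873, 0.2364, 0.1423]
tcp_rot: [0.552, 0.443, -0.549, 0.445]
contact_force: [0.3, 0.0, -0.2]
opening: 0.002
```

```bash
python3 - <<'E'
from h import *
step([.567+.2011*.07,.1574+.98*.07,.137],rot(-101.6),1)
E
```

```text
pos [0.5873 0.2364 0.1423] F [ 0.3156  0.0417 -0.1628] op 0.002 t 19.75
total shift [ 0.1061 -0.0777  0.2297] turn [-0.6075 -0.0248 -0.306 ]
[[np.float64(0.106), np.float64(-0.078), np.float64(0.23)], [np.float64(-0.61), np.float64(-0.02), np.float64(-0.31)]]
```

Request:
drive_tool --series '[[[0.05, -0.06, 0.1], [-0.6, 0, -0.3]], [[0.04, 0, 0.15], [0, 0, 0]], [[0, 0, 0.12], [0, 0, 0]]]'

```text
time: 20.05
eef_pos: [0.5829, 0.2263, 0.1418]
tcp_rot: [0.559, 0.449, -0.54, 0.44]
contact_force: [9.3, 28.5, -16.7]
opening: 0.004
```

Request:
drive_tool --series '[[[0, 0, 0.14], [0, 0, 0]], [[0, 0, 0.14], [0, 0, 0]]]'

```text
time: 20.25
eef_pos: [0.5833, 0.227, 0.1422]
tcp_rot: [0.574, 0.453, -0.528, 0.433]
contact_force: [8.8, 23.7, -11.5]
opening: 0.001
```

```bash
python3 - <<'E'
from h import *
step([.567+.2011*.065,.1574+.98*.065,.137],rot(-101.6),1)
E
```

```text
pos [0.5833 0.227  0.1422] F [  8.8236  23.7003 -11.508 ] op 0.001 t 20.25
total shift [ 0.0945 -0.0402  0.135 ] turn [-0.8489 -3.882  -1.0813]
[[np.float64(0.095), np.float64(-0.04), np.float64(0.135)], [np.float64(-0.85), np.float64(-3.88), np.float64(-1.08)]]
```

It stopped at the same place (y 0.2265 against 0.2267) at 28 N, so this is the hard stop. I'll withdraw clear and do the final checks.

Request:
drive_tool --series '[[[0, 0, -0.3], [0, 0, 0]], [[0, 0, -0.4], [0, -2, 0]], [[-0.8, 0, 0], [0, -2, 0]], [[-0.8, 0, -0.7], [0, 0, 0]], [[0, 0, -1], [0, 0, 0]]]'

```text
time: 20.75
eef_pos: [0.6087, 0.3438, 0.2317]
tcp_rot: [0.557, 0.434, -0.548, 0.448]
contact_force: [0.8, 0.1, 1.0]
opening: -0.002
```

Request:
drive_tool --series '[[[0, 0, -1], [0, 0, 0]], [[0, 0, -1], [0, 0, 0]], [[0, 0, -0.5], [0, 0, 0]], [[0, 0, 0], [0, 0, 0]], [[0, 0, 0], [0, 0, 0]]]'

```text
time: 21.25
eef_pos: [0.6377, 0.4723, 0.2422]
tcp_rot: [0.561, 0.434, -0.541, 0.451]
contact_force: [0.1, 0.2, -0.3]
opening: 0.005
```

```bash
python3 - <<'E'
from h import *
im,*cs=grab("scene");cv2.imwrite("pics/z_s.png",im)
im,*ct=grab("top");cv2.imwrite("pics/z_t.png",im);crop(im,135,110,395,230,3,"pics/z_tc.png")
a=cv2.imread("pics/a_top.png")
def mt(box,pad=6):
    x0,y0,x1,y1=box;r=cv2.matchTemplate(cv2.resize(im[y0-pad:y1+pad,x0-pad:x1+pad],None,fx=4,fy=4),cv2.resize(a[y0:y1,x0:x1],None,fx=4,fy=4),cv2.TM_CCOEFF_NORMED);_,m,_,l=cv2.minMaxLoc(r);return (np.array(l)/4-pad),round(m,3)
for n,b in dict(tape=(147,166,184,202),glue=(245,131,263,155),driver=(165,131,224,148),spool=(303,126,320,148)).items():print(n,mt(b))
s=ctrl.get_state();print(s["eef_pos"],s["contact_force"],s["time"])
E
```

```text
tape (array([0., 0.]), 0.998)
glue (array([0., 0.]), 1.0)
driver (array([0., 0.]), 0.977)
spool (array([0., 0.]), 1.0)
[0.6377 0.4714 0.2422] [-0.3362 -0.4906  0.4585] 21.35
```

View pics/z_s.png

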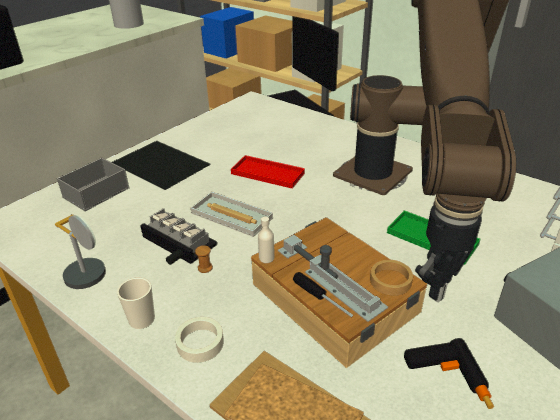

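View pics/z_tc.png

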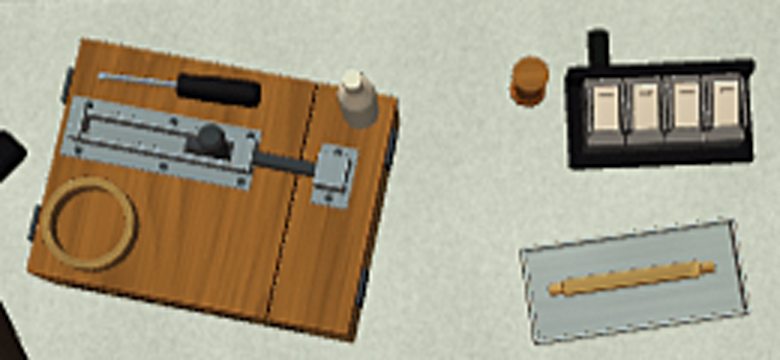

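The final views show everything in place, with the robot clear and touching nothing.

```bash
python3 -c "
from plant import ctrl
print(ctrl.sign_off())"
```

```text
the job is handed in; nothing more can be done
None
```

The job is done and handed in; the last reading before that was 21.4 s of the 58 s allowed. I used the stylus to press the near end of the one lit rocker (rightmost in the bank), laid it flat in the grey tray and let go. Then I pushed the bolt home with the shut fingers.

**Last checks:**
- **Switches:** all four rockers look alike (off) in both the top and scene views.
- **Stylus:** it lies flat and free in the aluminium tray. Just before I released it, it was pressed on the tray floor with about 25 N.
- **Bystanders:** the tape, glue bottle, screwdriver and spool show no shift in the top view, compared with the first picture.
- **Robot:** it is clear and touching nothing.

**One disagreement:** the camera measurement of the bolt's travel was 84 to 88 mm, a little under the nominal 90 mm. However, two separate pushes stopped at the same place (tool y 0.2267 and 0.2263 m), the second at 28 N along the bolt, against about 3 N of friction. I took that as the hard stop and put the difference down to camera error.

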